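# Draw the press tray out with the hook and stand the sun-gear arbor on the alignment block

## Task

Take the pull hook, hook it into the finger hole of the press tray and draw the tray fully out, slowly enough that the tall arbor standing on it stays upright; do not push or pull the tray with the gripper itself. Lay the hook back down on the worktop, then lift the arbor off the tray and set it down gently, upright, in the middle of the white ceramic block, leaving the tray out and the other parts where they are.

Things in the scene. Friction and masses are not known exactly. Their poses are not given: they have to be found in the camera images.
- press: Fixed grey bench press. Origin on the worktop below the ram; the tray comes out along its -x, z up. Base 16 mm high, x -50 to +160, y +-160 mm; two round columns at y +-135 mm; crosshead 50 mm (x) by 320 mm, 270 to 310 mm up, a cylinder on it up to 422 mm. The ram hangs to 240 mm above the worktop at x 0, y 0, so the arbor cannot be gripped from above until the tray is out.
- tray: Steel tray, top face 28 mm, underside 18 mm above the worktop. Axes as the press; origin in its underside, at the press's x 0, y 0 when fully in. Slides along the press's x only: 160 mm out to a stop (press x -160 mm); starts 0 to 15 mm out. Needs about 2 N, stays where left. Plate x -55 to +150, y +-50 mm, side lips 6 mm high; a tab 60 mm wide, x -55 to -105 mm, has the finger hole.
- tray_hole (a point): Centre of the round finger hole (30 mm diameter, straight through the 10 mm thick tab), at the level of the tab's top face, 28 mm above the worktop; at tray x -80 mm, y 0. Below it is open down to the worktop.
- arbor: Tall, top-heavy, loose, 0.5 to 0.75 kg: steel foot 36 mm in diameter, shaft 14 mm thick, black sun gear 46 mm in diameter from 150 to 178 mm up, shaft end at 188 mm. Origin: centre of the foot's underside; z along the shaft. Mass centre about 128 mm up: topples when leaned 8 degrees or if the tray is jerked or stopped hard. Stands near the tray's x 0, y 0. Grip it by the gear.
- arbor_gear (a point): Centre of the sun gear, 164 mm above the arbor's underside, on the arbor's axis.
- hook: Loose pull hook, 0.15 kg, lying with its tip downward: grey handle 90 mm long (x), 20 mm wide (y), 40 mm high; from its +x end an 8 mm steel rod runs forward, axis 40 mm above the handle's underside, and bends straight down at x 90 mm, ending level with the handle's underside. Origin: centre of the handle's underside; x toward the tip.
- hook_tip (a point): Lowest point of the hook's down-turned tip, 90 mm ahead of the hook's origin, level with the handle's underside. The tip below the bend is straight for about 36 mm.
- block: White ceramic alignment block fixed to the worktop, 90 by 90 mm, 30 mm high, with a thin scribed ring 52 mm in diameter in the middle of its top. Origin: centre of its underside.
- carrier: Bystander: loose aluminium planet carrier, disc 90 mm in diameter with three pins, 36 mm high, two brass planet gears on it. Origin: centre of its underside.
- planet: Bystander: loose brass planet gear, 28 mm in diameter, 14 mm high. Origin: centre of its underside.
- swing_pin (a point): Bystander: lower end of the locating pin at the tip of a swing arm that turns easily on a fixed post 117 mm high; the pin is 85 mm from the post's axis and 60 mm above the worktop.
There are look-alikes about, which are no part of the job. Of the things that look like the hook, take the one that is farthest to the robot's left at the start. Of the things that look like the arbor, the smaller one is meant.

How it is judged:
By the outcome, as a careful person would: the job done as asked, in the order asked, and still so for the second after the job is handed in, with the robot touching nothing.
It also fails if it takes over 72 s, if anything falls off the work surface, if the arm or the gripper's body presses on something with over 40 N, if the wrist force passes 120 N, or if a joint passes its speed limit or range.

## Robot

A 6-joint arm with a two-finger parallel gripper is mounted at the origin on the work surface. World frame = base frame: x ahead of the robot, y to its left, z up, the work surface at z = 0. Lengths are in m, angles in rad, forces in N, time in s.
With the tool pointing down it reaches from about 0.275 to 0.775 m from the base axis. Payload 14.6 kg.
Tool frame: the origin (TCP) lies on the centre line of the jaws, within the pads' length; the fingertips stand 11 mm ahead of it and the grasp point (between the pads) lies 8 mm behind it; z points along the fingers, y is the direction in which the jaws open and shut (so a half turn about z gives the same grasp; the last joint's range is limited). The gripper opens to 85 mm and grips with 20 to 120 N. Pads are 22 mm wide; open, the fingers measure 114 mm over their backs; the gripper's body (76 mm by 85 mm) begins 54 mm behind the grasp point. The pads swing forward as they close: fully open they stand 13 mm farther back than shut.
Start: joints at [-1.476, 0.263, -0.048, 1.259, 0, 1.415], TCP at [0.13, -0.509, 0.242] pointing down, gripper open.
Joint ranges: [-2.65, 2.65], [-0.89, 1.7], [-1.18, 1.37], [-2.13, 2.11], [-1.35, 1.29], [-3.14, 3.14]. Speed limits (rad/s): [1.89, 1.89, 2.57, 2.79, 3.14, 3.14].

## Interface

Orientations are given as [roll, pitch, yaw] about the fixed x, y, z axes, in that order (R = Rz(yaw) Ry(pitch) Rx(roll)).
In Python, from bench import manip gives the robot as it stands.
- The arm moves only by the tool jog_arm, never from a script. Its argument "moves" is a list of rows, each a list of 5 numbers: the opening, from 0 (shut) to 1 (fully open), then the shift along the tool's x, y, z as a fraction of full scale, then the turn about the tool's z as a fraction of full scale. A call has 1 to 5 rows; each row is the pose to reach, as a shift and turn from the pose commanded when the call began, along the tool's axes at that moment; what a row does not reach only later rows make up. Full scale, the value 1, is 0.3 m for a shift and pi/2 rad for a turn. A row lasts 1/12 s, in which the tool goes at most 41.7 mm and 7.16 degrees, less where a joint would pass 70% of its speed; a pose out of reach is approached as far as the arm can. A call with a number of a shift or a turn outside -1 to 1 is refused whole. A call with a gripper value outside its range is refused whole. The fingers move at their own pace and stop on an object; "grip_force" is the grip in N (left out, the last holds). Time passes only in rows, so rows that repeat a pose let the fingers close. It gives the time, the measured TCP pose, the force and the opening at its end, in the units of the state.
- manip.observe(): the state, without advancing time (a new reading comes with each control period).
- manip.camera(name): name is "scene" or "top" or "wrist"; returns (picture, depth): 480x640x3 uint8, red, green, blue; 480x640 float32, m along the optical axis (not along the pixel's ray), 0 where there is no reading.
- manip.camera_model(name): a dict with "mtx" (3x3 intrinsics, pixels), "world_from_camera" (4x4, takes a point from camera to world coordinates). Camera axes: x right, y up, looking along -z (the intrinsics and any distortion apply to the point x, -y, -z); pixel columns grow to the right and rows downward; lengths in m; the calibration is good to about 2 mm. A picture is of the moment at which its call begins: read the wrist's pose just before it. camera_model takes no time and is no camera call; for the wrist camera it gives the pose at the moment of the call.
- manip.sign_off(): hands the job in, once; it reports no verdict.
The state is a dict: "clock": time; "q": joint angles; "joint_velocities": joint speeds; "joint_torque": joint torques, N m; "eef_pos": TCP position; "tcp_rot": TCP orientation; "ft_force": force on the tool from outside, world axes, zero at the start; "moment": the same for the moment, N m; "grip_width": finger opening in m.
Only numpy, scipy, OpenCV 4.12 (cv2) and the standard library are available. Lean on these libraries where they do the work, as an engineer would, in place of code of your own. Each camera call takes 0.05 s, during which the arm holds its last target.

## Working session

There is one attempt and no reset: what is moved stays moved. The work goes in short steps, Python scripts to look and compute and a tool call to move; the robot and the scene stay as the last step left them, time stands still between calls to the robot, and variables do not carry over. Pictures are saved under pics/ and viewed, and the job is handed in when it is done.

Besides the shell and the picture viewer there is one more tool, called after "Emit:" by a JSON object that holds its "name" and its "arguments". jog_arm: Moves the arm, as the interface text tells. Shift numbers are shares of 0.3 m and turn numbers shares of pi/2 rad, none past 1 either way. Its arguments: {"type":"object","properties":{"moves":{"type":"array","items":{"type":"array","items":{"type":"number"}}},"grip_force":{"type":"number"}},"required":["moves"]}

```bash
ls; mkdir -p pics; python3 - <<'E'
from bench import manip
import cv2,numpy as np
print(manip.observe())
for n in ("scene","top"):
    p,d=manip.camera(n); m=manip.camera_model(n)
    cv2.imwrite(f"pics/{n}0.png",p[:,:,::-1]); np.savez(f"{n}0.npz",p=p,d=d,K=m["mtx"],T=m["world_from_camera"])
    print(n,m)
E
```

```text
pics
{'clock': 0.0, 'q': array([-1.47630053e+00,  2.63548505e-01, -4.89171719e-02,  1.25940778e+00,
        2.04107009e-05,  1.41548138e+00]), 'joint_velocities': array([ 0.00034194, -0.00030523,  0.00056768,  0.00068004,  0.0004253 ,
        0.00033072]), 'joint_torque': array([-1.60413136e-03, -6.37632751e+01,  3.84567547e+01,  1.36927312e-02,
       -2.41774387e-04,  1.38260526e-05]), 'eef_pos': array([ 0.12975934, -0.50844908,  0.24181909]), 'tcp_rot': array([-3.14053165e+00, -1.86787800e-04,  2.49810631e-01]), 'ft_force': array([-1.16663877,  0.21636916, -0.08130227]), 'moment': array([-0.04043842, -0.00779161,  0.00107316]), 'grip_width': 0.0853203116377235}
scene {'mtx': array([[453.82095591,   0.        , 317.94882652],
       [  0.        , 453.82095591, 236.78022555],
       [  0.        ,   0.        ,   1.        ]]), 'world_from_camera': array([[ 0.18364031, -0.81371373,  0.55149452,  1.25229956],
       [ 0.98290997,  0.14468876, -0.11381194, -0.09897988],
       [ 0.01281528,  0.56296992,  0.82637802,  1.08109752],
       [ 0.        ,  0.        ,  0.        ,  1.        ]])}
top {'mtx': array([[526.57294824,   0.        , 325.18506716],
       [  0.        , 526.57294824, 239.11545737],
       [  0.        ,   0.        ,   1.        ]]), 'world_from_camera': array([[ 0.00369306,  0.98064623, -0.19575326,  0.36789651],
       [-0.99995663,  0.00194774, -0.00910766, -0.00259063],
       [-0.00855012,  0.19577841,  0.98061089,  1.28349509],
       [ 0.        ,  0.        ,  0.        ,  1.        ]])}
```

View pics/scene0.png

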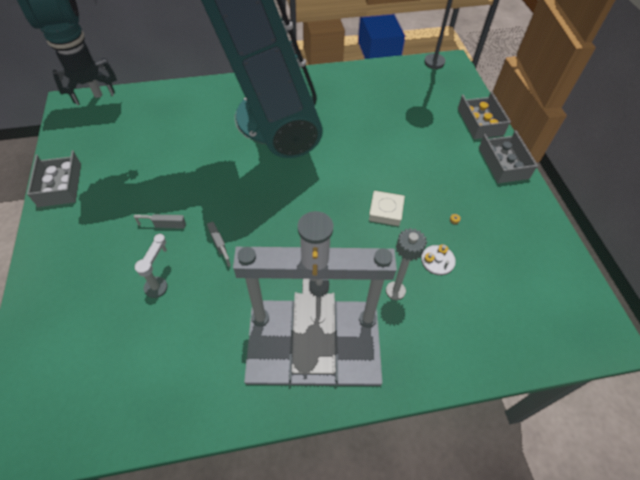

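View pics/top0.png

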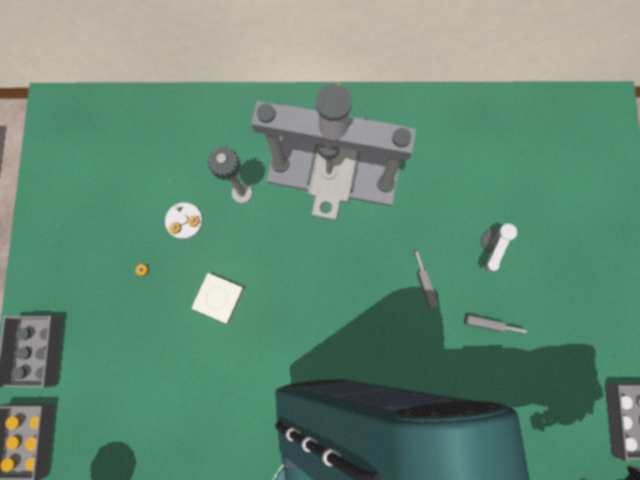

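```bash
cat > h.py <<'E'
import numpy as np,cv2
def load(n):
    z=np.load(n); return z["p"],z["d"],z["K"],z["T"]
def ray(K,T,u,v):
    c=np.array([(u-K[0,2])/K[0,0],-(v-K[1,2])/K[1,1],-1.]); return T[:3,:3]@c,T[:3,3]
def atz(K,T,u,v,z):
    r,o=ray(K,T,u,v); return o+r*(z-o[2])/r[2]
def cloud(d,K,T):
    v,u=np.mgrid[:d.shape[0],:d.shape[1]]
    c=np.stack([(u-K[0,2])/K[0,0]*d,-(v-K[1,2])/K[1,1]*d,-d],-1)
    return c@T[:3,:3].T+T[:3,3]
def proj(K,T,P):
    c=T[:3,:3].T@(np.asarray(P)-T[:3,3]); return K[0,2]-K[0,0]*c[0]/c[2],K[1,2]+K[1,1]*c[1]/c[2]
E
python3 - <<'E'
from h import *
p,d,K,T=load("top0.npz"); c=cloud(d,K,T)
def crop(x0,y0,x1,y1,s,n): cv2.imwrite(n,cv2.resize(p[y0:y1,x0:x1,::-1],None,fx=s,fy=s,interpolation=cv2.INTER_CUBIC))
crop(230,80,430,230,4,"pics/press0.png"); crop(380,220,540,340,5,"pics/hooks0.png"); crop(120,130,270,330,3,"pics/left0.png")
for u,v in [(326,207),(320,215),(340,185),(425,280),(429,290),(418,255),(218,297),(242,194),(184,219),(141,269),(330,145),(100,300),(500,400),(280,185),(390,195),(493,324)]: print((u,v),c[v,u].round(4))
for s in [(z) for z in ()]:pass
E
```

```text
(326, 207) [0.7057 0.0076 0.0033]
(320, 215) [0.6789 0.022  0.0278]
(340, 185) [ 0.7566 -0.0273  0.0245]
(425, 280) [ 0.5182 -0.2283  0.037 ]
(429, 290) [ 0.494  -0.236   0.0422]
(418, 255) [ 0.5765 -0.2117  0.0479]
(218, 297) [0.4774 0.2641 0.0278]
(242, 194) [0.7326 0.2159 0.0262]
(184, 219) [0.6691 0.3571 0.0241]
(141, 269) [0.5463 0.4586 0.0124]
(330, 145) [ 0.7632 -0.0023  0.2759]
(100, 300) [ 0.4719  0.5594 -0.0034]
(500, 400) [ 0.2417 -0.4002  0.0011]
(280, 185) [0.7632 0.1244 0.0026]
(390, 195) [ 0.7329 -0.1518  0.0178]
(493, 324) [ 0.4155 -0.382   0.041 ]
```

```bash
python3 - <<'E'
from h import *
p,d,K,T=load("top0.npz"); c=cloud(d,K,T)
def box(u0,v0,u1,v1,zlo,zhi,s=None):
    m=np.zeros(d.shape,bool); m[v0:v1,u0:u1]=True
    m&=(c[...,2]>zlo)&(c[...,2]<zhi); q=c[m]; r=cv2.minAreaRect(q[:,:2].astype(np.float32)*1000)
    print((u0,v0),len(q),q.mean(0).round(4),r)
box(185,262,250,330,0.022,.04)
box(405,262,445,312,0.015,.06)
box(405,240,445,312,0.015,.06)
box(160,195,208,245,0.004,.06)
box(130,255,155,285,0.004,.06)
box(300,190,350,225,0.022,.034)
box(255,175,410,215,0.010,.0215)
box(250,95,420,165,0.295,.32)
box(230,180,256,206,0.004,.05)
E
```

```text
(185, 262) 1449 [0.4746 0.2655 0.0303] ((475.002197265625, 265.82550048828125), (91.53426361083984, 90.00769805908203), 67.47676849365234)
(405, 262) 423 [ 0.501  -0.2325  0.0388] ((508.53466796875, -232.01797485351562), (112.08029174804688, 21.46912384033203), 17.530838012695312)
(405, 240) 467 [ 0.508  -0.2305  0.0391] ((520.8977661132812, -228.1125946044922), (138.01084899902344, 21.46912384033203), 17.530838012695312)
(160, 195) 1139 [0.6674 0.3604 0.0141] ((673.0452270507812, 365.2747802734375), (126.25920867919922, 121.86676788330078), 0.21542152762413025)
(130, 255) 153 [0.5452 0.4573 0.0107] ((547.040771484375, 458.23590087890625), (71.79723358154297, 58.23163986206055), 1.9528281688690186)
(300, 190) 700 [0.7133 0.0022 0.0285] ((706.1458129882812, 1.4782752990722656), (101.4798583984375, 75.50797271728516), 89.91175842285156)
(255, 175) 1326 [ 0.7546 -0.0347  0.0167] ((749.1901245117188, -6.8420562744140625), (326.8600769042969, 79.36593627929688), 89.04788208007812)
(250, 95) 3251 [ 0.7822 -0.0092  0.31  ] ((786.797119140625, -8.19659423828125), (320.3168640136719, 54.21632766723633), 79.18724822998047)
(230, 180) 264 [0.7356 0.2172 0.0122] ((741.4346923828125, 218.91270446777344), (55.37073516845703, 66.12330627441406), 85.66802215576172)
```

View pics/press0.png

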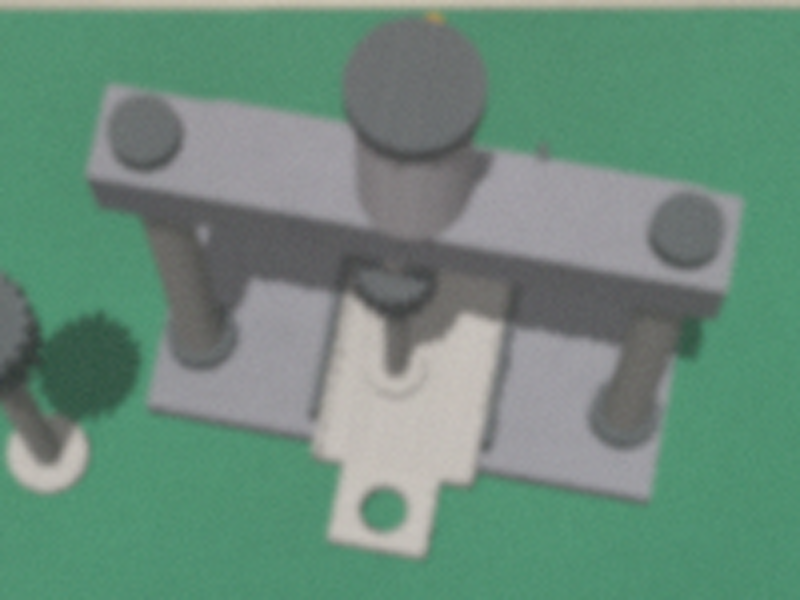

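View pics/hooks0.png

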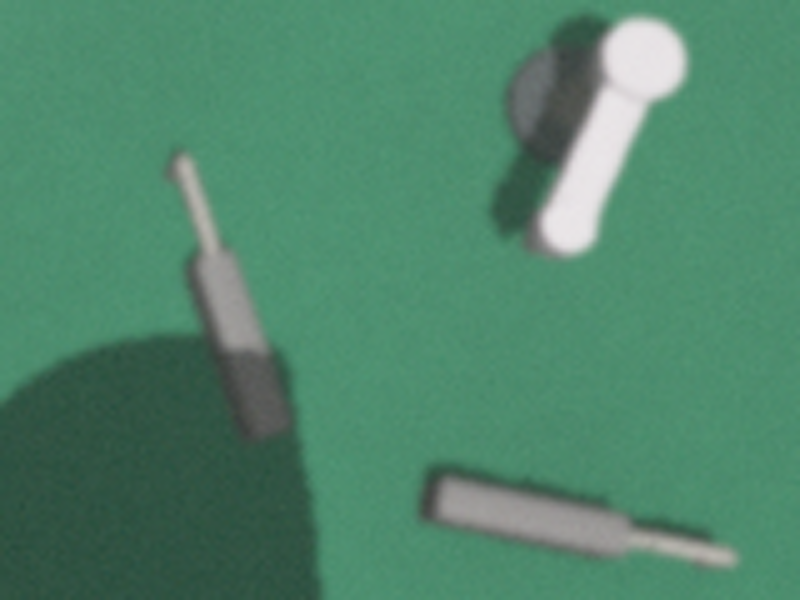

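```bash
python3 - <<'E'
from h import *
p,d,K,T=load("top0.npz")
f=lambda x,y:np.array([380+(x+.5)/5-.5,220+(y+.5)/5-.5])
g=lambda x,y:np.array([230+(x+.5)/4-.5,80+(y+.5)/4-.5])
r=atz(K,T,*f(270,432),.04);fr=atz(K,T,*f(214,255),.04);tip=atz(K,T,*f(181,160),.042)
print("hook",r,fr,tip,np.hypot(*(fr-r)[:2]),np.degrees(np.arctan2(*(tip-r)[1::-1])), (r+fr)/2)
hole=atz(K,T,*g(383,509),.028);print("hole",hole)
tabL=atz(K,T,*g(328,540),.028);tabR=atz(K,T,*g(426,557),.028);print("tab",tabL,tabR,(tabL+tabR)/2,np.hypot(*(tabL-tabR)[:2]))
A=[atz(K,T,*g(*q),.310) for q in [(108,85),(743,199),(722,292),(90,178)]]
print("cross",A,np.mean(A,0)); e=A[1]-A[0]; print(np.degrees(np.arctan2(e[0],-e[1])))
A=[atz(K,T,*g(*q),.016) for q in [(150,408),(650,500)]]; e=A[1]-A[0];print("base",A,np.degrees(np.arctan2(e[0],-e[1])),np.hypot(*e[:2]))
print("foot",atz(K,T,*g(395,372),.04))
for n in ("scene0.npz",):
    p,d,K,T=load(n)
    print("press hole scene px",proj(K,T,hole))
    cv2.imwrite("pics/sc_press.png",cv2.resize(p[210:400,220:420,::-1],None,fx=3,fy=3,interpolation=cv2.INTER_CUBIC))
E
```

```text
hook [ 0.45672711 -0.24582159  0.04      ] [ 0.54030368 -0.22231329  0.04      ] [ 0.58573931 -0.20769638  0.042     ] 0.08681983062250538 16.463268267286832 [ 0.49851539 -0.23406744  0.04      ]
hole [0.69944965 0.00890142 0.028     ]
tab [0.6797614  0.04258445 0.028     ] [ 0.66913921 -0.01754452  0.028     ] [0.6744503  0.01251997 0.028     ] 0.06106000211785987
cross [array([0.84275987, 0.14406175, 0.31      ]), array([ 0.78237234, -0.16988392,  0.31      ]), array([ 0.73422218, -0.15824651,  0.31      ]), array([0.79338062, 0.1515118 , 0.31      ])] [ 0.78818375 -0.00813922  0.31      ]
-10.88787854065028
base [array([0.76788382, 0.15556732, 0.016     ]), array([ 0.70862733, -0.15680685,  0.016     ])] -10.741219749862987 0.317944894152035
foot [0.78363684 0.00169676 0.04      ]
press hole scene px (np.float64(314.51537794208485), np.float64(285.4677135563492))
```

Emit:
{"name": "jog_arm", "arguments": {"moves": [[1,0.62,-0.25,0.0,-0.01],[1,0.62,-0.25,0.0,-0.01],[1,0.62,-0.25,0.0,-0.01],[1,0.62,-0.25,0.0,-0.01],[1,0.62,-0.25,0.0,-0.01]]}}

```text
clock: 0.52
eef_pos: [0.293, -0.3881, 0.2422]
tcp_rot: [-3.141, -0.0, 0.266]
ft_force: [0.7, -1.7, 0.2]
grip_width: 0.0852
```

Emit:
{"name": "jog_arm", "arguments": {"moves": [[1,0.6,-0.25,0.15,-0.012],[1,0.6,-0.25,0.15,-0.012],[1,0.6,-0.25,0.15,-0.012],[1,0.6,-0.25,0.15,-0.012],[1,0.6,-0.25,0.15,-0.012]]}}

```text
clock: 0.93
eef_pos: [0.4471, -0.2682, 0.1965]
tcp_rot: [-3.141, 0.0, 0.285]
ft_force: [0.4, -0.7, 0.4]
grip_width: 0.085
```

```bash
cat > look.py <<'E'
import sys
from bench import manip
from h import *
n,tag=sys.argv[1],sys.argv[2]
m=manip.camera_model(n); o=manip.observe()
p,d=manip.camera(n)
cv2.imwrite(f"pics/{tag}.png",p[:,:,::-1]); np.savez(f"{tag}.npz",p=p,d=d,K=m["mtx"],T=m["world_from_camera"])
print(o["clock"],o["eef_pos"].round(4),o["tcp_rot"].round(4),o["ft_force"].round(2),o["grip_width"])
if n=="wrist": print(m)
E
python3 look.py wrist w1
```

```text
0.9333 [ 0.4471 -0.2682  0.1965] [-3.1409e+00  1.0000e-04  2.8520e-01] [ 0.43 -0.71  0.4 ] 0.08497126202674073
{'mtx': array([[425.22561804,   0.        , 321.34452072],
       [  0.        , 425.22561804, 241.10022951],
       [  0.        ,   0.        ,   1.        ]]), 'world_from_camera': array([[ 2.82054065e-01,  9.10545731e-01,  3.02244894e-01,
         5.25510443e-01],
       [-9.59398354e-01,  2.67872232e-01,  8.83134487e-02,
        -2.46492670e-01],
       [-5.49580520e-04, -3.14882421e-01,  9.49130528e-01,
         3.29180437e-01],
       [ 0.00000000e+00,  0.00000000e+00,  0.00000000e+00,
         1.00000000e+00]])}
```

View pics/w1.png

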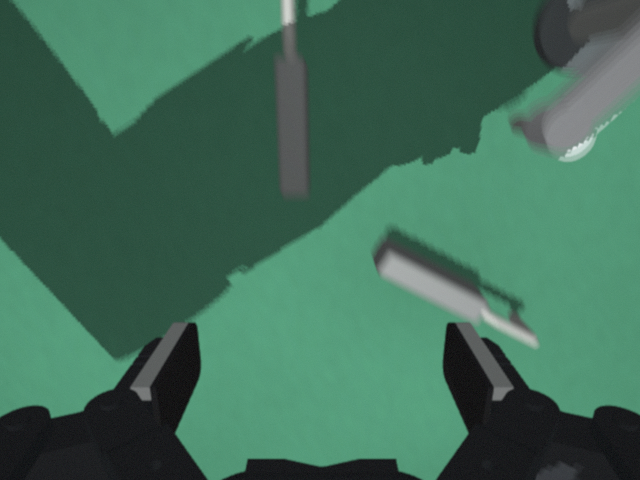

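```bash
python3 - <<'E'
from h import *
p,d,K,T=load("w1.npz")
a=atz(K,T,290.5,57,.04);b=atz(K,T,294,198,.04);t=atz(K,T,290,10,.044)
print(a,b,(a+b)/2,np.hypot(*(a-b)[:2]),np.degrees(np.arctan2(*(a-b)[1::-1])),t,np.degrees(np.arctan2(*(t-b)[1::-1])))
E
```

```text
[ 0.54456342 -0.22058228  0.04      ] [ 0.45827423 -0.24633565  0.04      ] [ 0.50141882 -0.23345897  0.04      ] 0.09005032806703317 16.617954486633494 [ 0.5692527  -0.21390993  0.044     ] 16.287320580660307
```

```bash
cat > rel.py <<'E'
import sys
from bench import manip
from h import *
o=manip.observe(); P=o["eef_pos"]; y=o["tcp_rot"][2]
print(o["clock"],P.round(4),round(y,4),o["ft_force"].round(2),round(o["grip_width"],4))
if len(sys.argv)>1:
    t=np.array([float(v) for v in sys.argv[1:]])
    D=t[:3]-P; R=np.array([[np.cos(y),np.sin(y),0],[np.sin(y),-np.cos(y),0],[0,0,-1]])
    print("units",(R@D/.3).round(4), round(-(t[3]-y)/(np.pi/2),4))
E
python3 rel.py .5005 -.2335 .03 .288
```

```text
0.9833 [ 0.4496 -0.2655  0.1951] 0.2876 [-0.34  5.13 -4.13] 0.0856
units [ 0.1929 -0.0543  0.5505] -0.0003
```

Emit:
{"name": "jog_arm", "arguments": {"moves": [[1,0.09,-0.025,0.13,0],[1,0.19,-0.054,0.26,0],[1,0.19,-0.054,0.36,0],[1,0.19,-0.054,0.42,0],[1,0.19,-0.054,0.42,0]]}}

```text
clock: 1.4
eef_pos: [0.4939, -0.237, 0.0672]
tcp_rot: [-3.136, 0.004, 0.286]
ft_force: [-0.2, 0.2, 0.2]
grip_width: 0.0852
```

```bash
python3 rel.py .5005 -.2335 .02 .288
```

```text
1.4 [ 0.4939 -0.237   0.0672] 0.2855 [-0.16  0.22  0.16] 0.0852
units [ 0.0246 -0.005   0.1574] -0.0016
```

Emit:
{"name": "jog_arm", "arguments": {"moves": [[1,0.018,-0.002,0.06,0],[1,0.02,-0.003,0.12,0],[1,0.02,-0.003,0.15,0],[1,0.02,-0.003,0.155,0]]}}

```text
clock: 1.73
eef_pos: [0.5006, -0.2364, 0.0244]
tcp_rot: [-3.141, 0.001, 0.284]
ft_force: [-0.3, 0.2, -0.4]
grip_width: 0.0856
```

```bash
python3 rel.py .5005 -.2335 .02 .288
```

```text
1.7333 [ 0.5006 -0.2364  0.0244] 0.284 [-0.28  0.15 -0.37] 0.0856
units [ 0.0024 -0.0094  0.0147] -0.0025
```

Emit:
{"name": "jog_arm", "arguments": {"moves": [[1,0.0,-0.008,0.012,-0.002],[0,0.0,-0.008,0.012,-0.002],[0,0.0,-0.008,0.012,-0.002],[0,0.0,-0.008,0.012,-0.002],[0,0.0,-0.008,0.012,-0.002]], "grip_force": 60}}

```text
clock: 2.15
eef_pos: [0.5007, -0.2343, 0.0218]
tcp_rot: [3.141, -0.001, 0.287]
ft_force: [-0.1, 0.3, -0.2]
grip_width: 0.0388
```

Emit:
{"name": "jog_arm", "arguments": {"moves": [[0,0,0,0,0],[0,0,0,0,0],[0,0,0,0,0],[0,0,0,0,0]]}}

```text
clock: 2.48
eef_pos: [0.5007, -0.2342, 0.0217]
tcp_rot: [3.141, -0.0, 0.288]
ft_force: [-1.3, 0.0, 6.4]
grip_width: 0.0193
```

Emit:
{"name": "jog_arm", "arguments": {"moves": [[0,0,0,-0.05,0],[0,0,0,-0.15,0],[0,0,0,-0.23,0],[0,0,0,-0.25,0]]}}

```text
clock: 2.82
eef_pos: [0.5017, -0.2348, 0.0995]
tcp_rot: [3.138, -0.003, 0.288]
ft_force: [0.9, -0.3, -1.8]
grip_width: 0.0194
```

```bash
python3 look.py wrist w2; python3 rel.py .6111 .0254 .10 -.188
```

```text
2.8167 [ 0.5017 -0.2348  0.0995] [ 3.1384e+00 -2.7000e-03  2.8750e-01] [ 0.94 -0.34 -1.81] 0.01935548048140904
{'mtx': array([[425.22561804,   0.        , 321.34452072],
       [  0.        , 425.22561804, 241.10022951],
       [  0.        ,   0.        ,   1.        ]]), 'world_from_camera': array([[ 0.28427371,  0.91110771,  0.29844799,  0.57955818],
       [-0.95873748,  0.26907617,  0.09176303, -0.21253802],
       [ 0.00330076, -0.3122191 ,  0.95000439,  0.23245734],
       [ 0.        ,  0.        ,  0.        ,  1.        ]])}
2.8667 [ 0.5016 -0.2348  0.0989] 0.2876 [ 0.87 -0.78  0.  ] 0.019
units [ 0.5959 -0.7282 -0.0037] 0.3028
```

View pics/w2.png

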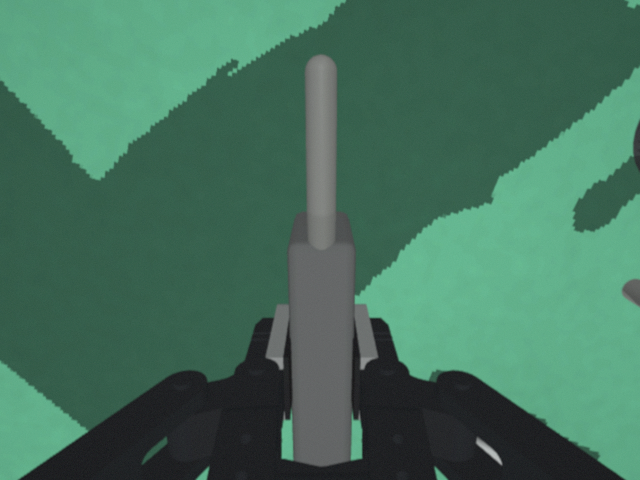

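Emit:
{"name": "jog_arm", "arguments": {"moves": [[0,0.06,-0.07,0,0.03],[0,0.17,-0.2,0,0.1],[0,0.28,-0.33,0,0.16],[0,0.39,-0.46,0,0.22],[0,0.46,-0.56,0,0.28]]}}

```text
clock: 3.28
eef_pos: [0.5769, -0.0542, 0.0949]
tcp_rot: [-3.141, 0.001, -0.158]
ft_force: [1.2, -1.1, -0.7]
grip_width: 0.0192
```

```bash
python3 rel.py .6091 .0258 .10 -.188; python3 - <<'E'
from h import *
p,d,K,T=load("w2.npz")
print(atz(K,T,321,62,.1195), np.array([.5017+.09*np.cos(.2875),-.2348+.09*np.sin(.2875)]))
c=cloud(d,K,T);print(c[65:120:15,321],c[150,321],c[300,320])
E
```

```text
3.2833 [ 0.5769 -0.0542  0.0949] -0.1576 [ 1.24 -1.13 -0.74] 0.0192
units [ 0.0642 -0.2801 -0.017 ] 0.0194
[ 0.58844323 -0.21020416  0.1195    ] [ 0.58800602 -0.20927998]
[[ 0.58760959 -0.21044462  0.12195733]
 [ 0.58425981 -0.21143037  0.12444727]
 [ 0.58105686 -0.21238529  0.12213488]
 [ 0.5777141  -0.2133708   0.12392436]] [ 0.56839407 -0.2161348   0.12275079] [ 0.52624272 -0.22832443  0.1188515 ]
```

Emit:
{"name": "jog_arm", "arguments": {"moves": [[0,0.03,-0.1,-0.01,0.015],[0,0.055,-0.2,-0.01,0.02],[0,0.066,-0.26,-0.01,0.02],[0,0.068,-0.276,-0.01,0.02],[0,0.068,-0.278,-0.01,0.02]]}}

```text
clock: 3.7
eef_pos: [0.6057, -0.0013, 0.0984]
tcp_rot: [-3.124, 0.002, -0.143]
ft_force: [-0.2, -0.7, -1.6]
grip_width: 0.0191
```

```bash
python3 look.py wrist w3; python3 rel.py .6111 .0254 .10 -.188;python3 look.py top t3;python3 -c "
import cv2;a=cv2.imread('pics/t3.png');cv2.imwrite('pics/t3c.png',cv2.resize(a[130:280,240:440],None,fx=4,fy=4,interpolation=2))"
```

```text
3.7 [ 0.6057 -0.0013  0.0984] [-3.1236e+00  1.5000e-03 -1.4340e-01] [-0.19 -0.68 -1.61] 0.019140959214301187
{'mtx': array([[425.22561804,   0.        , 321.34452072],
       [  0.        , 425.22561804, 241.10022951],
       [  0.        ,   0.        ,   1.        ]]), 'world_from_camera': array([[-0.14232093,  0.93986804,  0.31047194,  0.68645444],
       [-0.98965503, -0.12937971, -0.06199845, -0.0162583 ],
       [-0.01810159, -0.31608379,  0.94855857,  0.23098243],
       [ 0.        ,  0.        ,  0.        ,  1.        ]])}
3.75 [ 0.6056 -0.0017  0.0986] -0.1443 [ 0.37  0.   -2.09] 0.0189
units [ 0.0052 -0.0922 -0.0046] 0.0278
3.75 [ 0.6056 -0.0017  0.0986] [-3.1238e+00  1.3000e-03 -1.4430e-01] [ 0.37  0.   -2.09] 0.018906138600080374
```

View pics/w3.png

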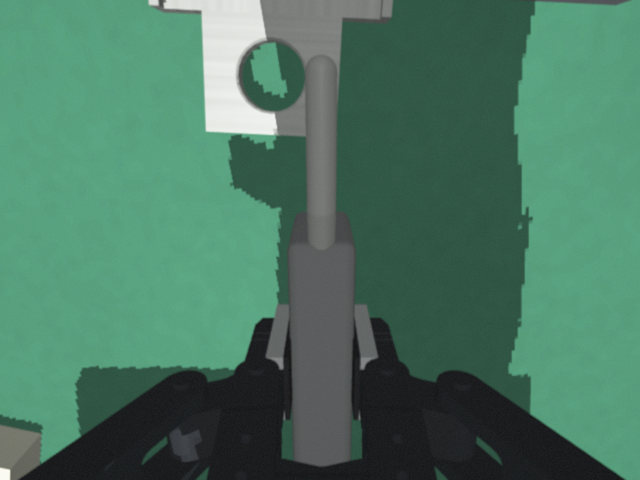

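View pics/t3c.png

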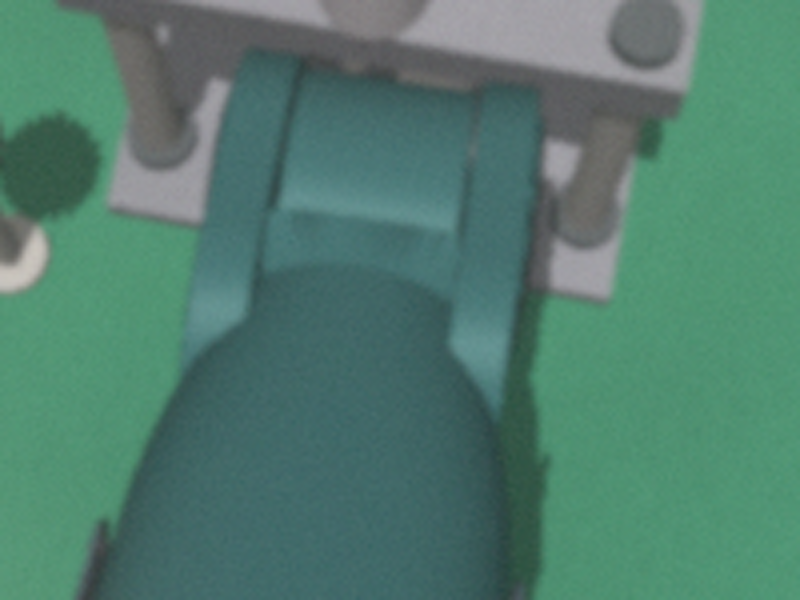

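```bash
python3 - <<'E'
from bench import manip
o=manip.observe(); print(o["q"].round(4),o["joint_velocities"].round(3),o["joint_torque"].round(2),o["tcp_rot"],o["moment"])
from h import *
p,d,K,T=load("t3.npz"); c=cloud(d,K,T)
for (x,y) in [(270,60),(400,80),(510,95),(245,120),(530,120),(620,70),(680,80)]:
    u,v=240+x//4,130+y//4; print((x,y),c[v,u].round(3))
# press x,y coords of arm points
R=np.array([[np.cos(-.188),-np.sin(-.188)],[np.sin(-.188),np.cos(-.188)]])
q=c[140:210,295:378].reshape(-1,3); l=(q[:,:2]-[.787,-.0095])@R
m=(q[:,2]>.2)
p_=p[140:210,295:378].reshape(-1,3).astype(int); teal=(p_[:,1]-p_[:,0]>25)&m
i=np.argsort(-l[teal][:,0])[:8]; print(np.c_[l[teal][i],q[teal][i,2]].round(3), )
p,d,K,T=load("w3.npz"); hole=atz(K,T,271,75,.028);print("hole wrist",hole, "tip",np.array([.6057,-.0013])+.09*np.array([np.cos(.1434),-np.sin(.1434)]))
E
```

```text
[-0.146   0.4731 -0.1201  0.9787  0.0178  3.1404] [-0.004 -0.006 -0.001 -0.001  0.001  0.001] [ 1.330e+00 -7.960e+01  3.569e+01 -3.000e-02  1.300e-01 -1.000e-02] [-3.12382122e+00  1.06528966e-03 -1.44747685e-01] [-0.06385355 -0.0160476  -0.00530282]
(270, 60) [0.655 0.031 0.552]
(400, 80) [ 0.847 -0.027  0.028]
(510, 95) [ 0.642 -0.056  0.552]
(245, 120) [0.626 0.039 0.569]
(530, 120) [ 0.629 -0.063  0.56 ]
(620, 70) [ 0.745 -0.129  0.311]
(680, 80) [ 0.74  -0.158  0.309]
[[-0.13  -0.08   0.548]
 [-0.131 -0.071  0.549]
 [-0.131 -0.07   0.549]
 [-0.131  0.009  0.544]
 [-0.132 -0.079  0.551]
 [-0.132 -0.069  0.55 ]
 [-0.132 -0.076  0.55 ]
 [-0.132 -0.063  0.451]]
hole wrist [0.70040034 0.00814601 0.028     ] tip [ 0.69477622 -0.01416181]
```

```bash
python3 look.py scene s3
```

```text
3.8 [ 0.6055 -0.002   0.0988] [-3.1238e+00  1.1000e-03 -1.4470e-01] [-0.29 -0.09 -1.16] 0.018658365429622636
```

View pics/s3.png

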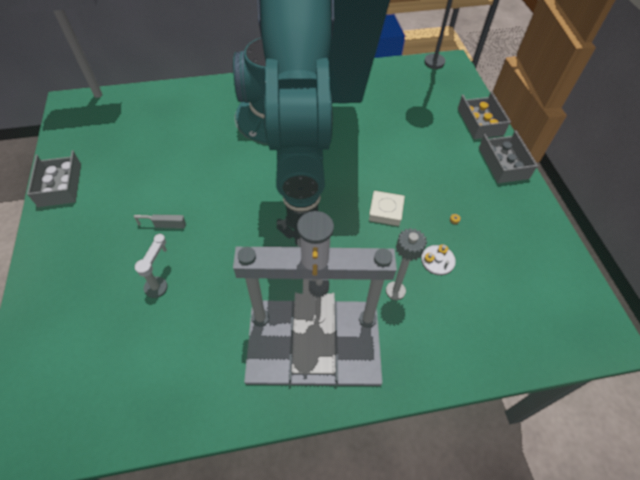

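Emit:
{"name": "jog_arm", "arguments": {"moves": [[0,0.0,0.0,-0.005,-0.03],[0,0.005,0.0,-0.005,-0.08],[0,0.015,0.0,-0.005,-0.13],[0,0.018,0.0,-0.005,-0.165],[0,0.018,0.0,-0.005,-0.169]]}}

```text
clock: 4.27
eef_pos: [0.6113, -0.0027, 0.1007]
tcp_rot: [-3.124, -0.005, 0.123]
ft_force: [0.4, -0.8, -2.3]
grip_width: 0.019
```

```bash
python3 look.py wrist w4; python3 rel.py .6106 -.0025 .03 .12; python3 - <<'E'
from bench import manip
o=manip.observe(); print(o["q"].round(4))
E
```

```text
4.2667 [ 0.6113 -0.0027  0.1007] [-3.1242 -0.0045  0.1234] [ 0.4  -0.76 -2.25] 0.018966878171403655
{'mtx': array([[425.22561804,   0.        , 321.34452072],
       [  0.        , 425.22561804, 241.10022951],
       [  0.        ,   0.        ,   1.        ]]), 'world_from_camera': array([[ 0.12385432,  0.94259221,  0.31012905,  0.69202231],
       [-0.99214864,  0.12309807,  0.02208954,  0.00390437],
       [-0.01735486, -0.31043   ,  0.95043781,  0.23377972],
       [ 0.        ,  0.        ,  0.        ,  1.        ]])}
4.3167 [ 0.6111 -0.0025  0.1007] 0.1209 [-0.07  0.13 -1.19] 0.0189
units [-0.0018 -0.0003  0.2356] 0.0006
[-0.1456  0.4801 -0.1021  0.9891  0.018   2.8751]
```

View pics/w4.png

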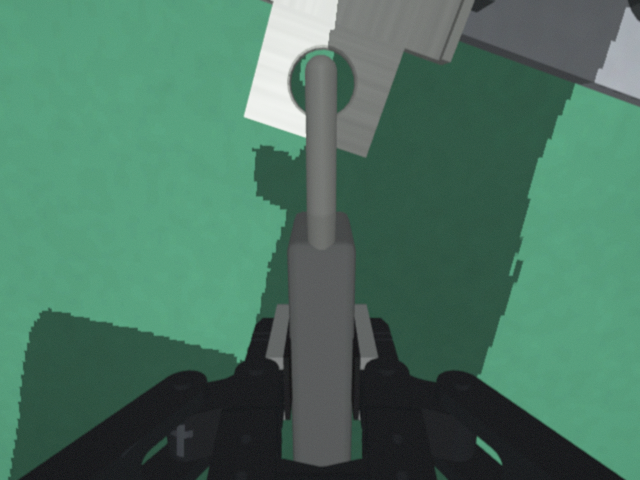

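```bash
python3 - <<'E'
from h import *
p,d,K,T=load("w4.npz"); print(atz(K,T,322,81,.028), np.array([.6111,-.0025])+.09*np.array([np.cos(.121),np.sin(.121)]))
E
```

```text
[0.70068927 0.0082863  0.028     ] [0.70044196 0.00836345]
```

Emit:
{"name": "jog_arm", "arguments": {"moves": [[0,-0.002,0.0,0.03,0],[0,-0.002,0.0,0.08,0],[0,-0.002,0.0,0.12,0],[0,-0.002,0.0,0.14,0],[0,-0.002,0.0,0.145,0]]}}

```text
clock: 4.73
eef_pos: [0.61, -0.0009, 0.0558]
tcp_rot: [-3.123, -0.002, 0.121]
ft_force: [-0.8, 0.6, -1.0]
grip_width: 0.0191
```

Emit:
{"name": "jog_arm", "arguments": {"moves": [[0,0.002,0.003,0.02,0],[0,0.002,0.003,0.045,0],[0,0.002,0.003,0.07,0],[0,0.002,0.003,0.084,0],[0,0.002,0.003,0.085,0]]}}

```text
clock: 5.15
eef_pos: [0.6112, -0.0011, 0.0306]
tcp_rot: [-3.124, -0.003, 0.122]
ft_force: [-0.3, 1.4, -1.6]
grip_width: 0.0195
```

```bash
python3 look.py wrist w5; python3 rel.py
```

```text
5.15 [ 0.6112 -0.0011  0.0306] [-3.1236e+00 -3.1000e-03  1.2240e-01] [-0.35  1.41 -1.6 ] 0.019466596296715568
{'mtx': array([[425.22561804,   0.        , 321.34452072],
       [  0.        , 425.22561804, 241.10022951],
       [  0.        ,   0.        ,   1.        ]]), 'world_from_camera': array([[ 0.12282758,  0.94225973,  0.31154453,  0.6921223 ],
       [-0.99226571,  0.12227679,  0.02138089,  0.00537786],
       [-0.01794832, -0.31176112,  0.94999098,  0.16357542],
       [ 0.        ,  0.        ,  0.        ,  1.        ]])}
5.2 [ 0.6113 -0.0011  0.0311] 0.1224 [-0.19  0.73 -1.65] 0.0193
```

View pics/w5.png

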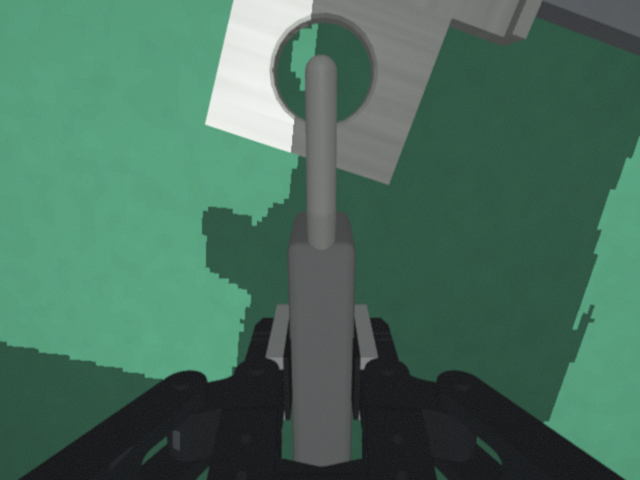

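Emit:
{"name": "jog_arm", "arguments": {"moves": [[0,-0.006,-0.002,0,0],[0,-0.012,-0.004,0,0],[0,-0.019,-0.006,0,0],[0,-0.025,-0.008,0,0],[0,-0.032,-0.01,0,0]]}}

```text
clock: 5.62
eef_pos: [0.6016, 0.0007, 0.0319]
tcp_rot: [-3.124, -0.005, 0.123]
ft_force: [-0.2, -0.0, -0.4]
grip_width: 0.0191
```

Emit:
{"name": "jog_arm", "arguments": {"moves": [[0,-0.006,-0.002,0,0],[0,-0.012,-0.004,0,0],[0,-0.019,-0.006,0,0],[0,-0.025,-0.008,0,0],[0,-0.032,-0.01,0,0]]}}

```text
clock: 6.03
eef_pos: [0.5919, 0.0025, 0.0318]
tcp_rot: [-3.124, -0.005, 0.123]
ft_force: [2.8, 0.4, -0.9]
grip_width: 0.0192
```

```bash
python3 look.py wrist w6; python3 look.py scene s6; python3 -c "
import cv2;a=cv2.imread('pics/s6.png');cv2.imwrite('pics/s6c.png',cv2.resize(a[180:400,220:460],None,fx=3,fy=2.7,interpolation=2))"
```

```text
6.0333 [0.5919 0.0025 0.0318] [-3.1239 -0.0049  0.1226] [ 2.75  0.38 -0.85] 0.019242811089157007
{'mtx': array([[425.22561804,   0.        , 321.34452072],
       [  0.        , 425.22561804, 241.10022951],
       [  0.        ,   0.        ,   1.        ]]), 'world_from_camera': array([[ 0.12301922,  0.94280588,  0.30981178,  0.67264596],
       [-0.9922479 ,  0.12239461,  0.02153308,  0.00899254],
       [-0.01761778, -0.31005907,  0.95055404,  0.1648887 ],
       [ 0.        ,  0.        ,  0.        ,  1.        ]])}
6.0833 [0.5913 0.0026 0.0317] [-3.1238 -0.0042  0.1226] [ 1.05  0.02 -0.39] 0.01965658441787185
```

View pics/w6.png

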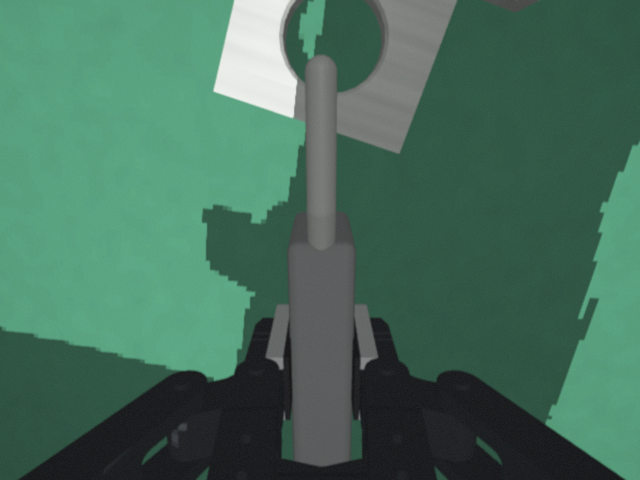

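View pics/s6c.png

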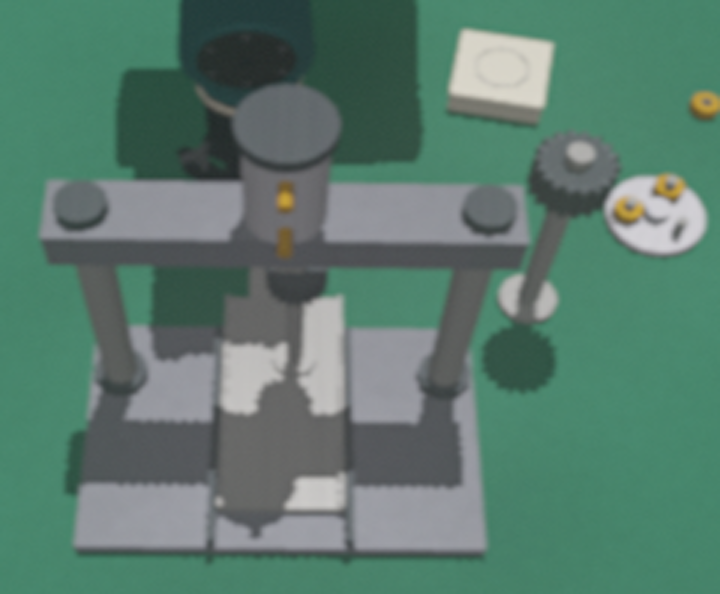

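Emit:
{"name": "jog_arm", "arguments": {"moves": [[0,-0.006,-0.002,0,0],[0,-0.014,-0.0045,0,0],[0,-0.023,-0.007,0,0],[0,-0.033,-0.01,0,0],[0,-0.044,-0.014,0,0]]}}

```text
clock: 6.55
eef_pos: [0.578, 0.005, 0.0317]
tcp_rot: [-3.124, -0.004, 0.122]
ft_force: [2.5, -0.4, -1.8]
grip_width: 0.0189
```

Emit:
{"name": "jog_arm", "arguments": {"moves": [[0,-0.0115,-0.0036,0,0],[0,-0.023,-0.0072,0,0],[0,-0.0345,-0.011,0,0],[0,-0.046,-0.0147,0,0],[0,-0.0575,-0.0184,0,0]]}}

```text
clock: 6.97
eef_pos: [0.5601, 0.0084, 0.0318]
tcp_rot: [-3.124, -0.004, 0.123]
ft_force: [2.1, 0.9, -2.2]
grip_width: 0.0189
```

Emit:
{"name": "jog_arm", "arguments": {"moves": [[0,-0.0115,-0.0036,0,0],[0,-0.023,-0.0072,0,0],[0,-0.0345,-0.011,0,0],[0,-0.046,-0.0147,0,0],[0,-0.0575,-0.0184,0,0]]}}

```text
clock: 7.38
eef_pos: [0.5424, 0.0118, 0.0318]
tcp_rot: [-3.124, -0.005, 0.122]
ft_force: [2.1, 0.4, -1.3]
grip_width: 0.0195
```

```bash
python3 look.py wrist w7; python3 look.py scene s7; python3 -c "
import cv2;a=cv2.imread('pics/s7.png');cv2.imwrite('pics/s7c.png',cv2.resize(a[180:400,220:460],None,fx=3,fy=2.7,interpolation=2))"
```

```text
7.3833 [0.5424 0.0118 0.0318] [-3.124  -0.0045  0.1225] [ 2.15  0.37 -1.34] 0.019464568019527787
{'mtx': array([[425.22561804,   0.        , 321.34452072],
       [  0.        , 425.22561804, 241.10022951],
       [  0.        ,   0.        ,   1.        ]]), 'world_from_camera': array([[ 0.12297047,  0.94267778,  0.31022067,  0.62311701],
       [-0.99225407,  0.12233665,  0.02157789,  0.01830654],
       [-0.01761036, -0.31047117,  0.95041966,  0.16481657],
       [ 0.        ,  0.        ,  0.        ,  1.        ]])}
7.4333 [0.5415 0.0119 0.0317] [-3.1238 -0.0035  0.1226] [-0.93  0.49 -2.02] 0.019437105768166152
```

View pics/w7.png

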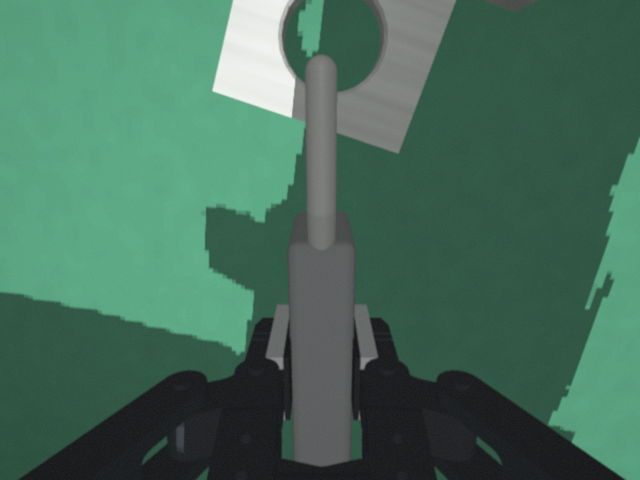

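View pics/s7c.png

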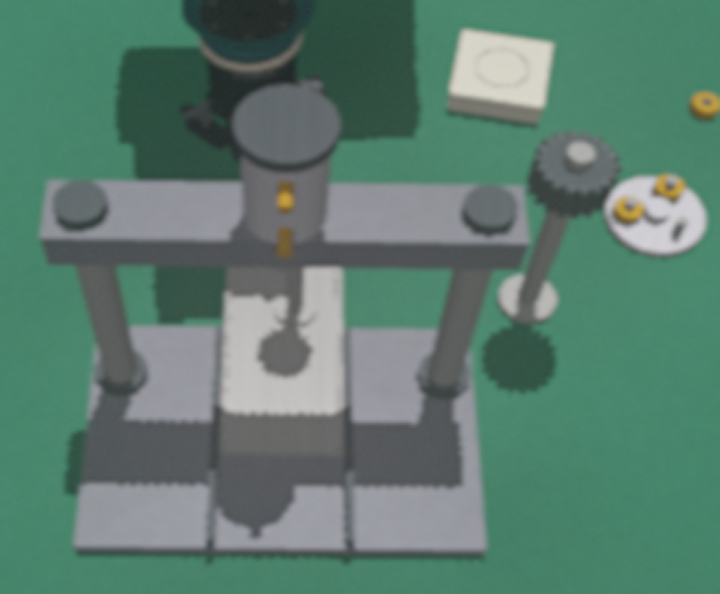

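Emit:
{"name": "jog_arm", "arguments": {"moves": [[0,-0.006,-0.002,0,0],[0,-0.014,-0.0045,0,0],[0,-0.023,-0.007,0,0],[0,-0.034,-0.011,0,0],[0,-0.0455,-0.0146,0,0]]}}

```text
clock: 7.9
eef_pos: [0.5284, 0.0144, 0.0318]
tcp_rot: [-3.124, -0.005, 0.122]
ft_force: [2.0, -0.5, -2.8]
grip_width: 0.019
```

Emit:
{"name": "jog_arm", "arguments": {"moves": [[0,-0.0115,-0.0036,0,0],[0,-0.023,-0.0072,0,0],[0,-0.0345,-0.011,0,0],[0,-0.046,-0.0147,0,0],[0,-0.0575,-0.0184,0,0]]}}

```text
clock: 8.32
eef_pos: [0.5104, 0.0178, 0.0318]
tcp_rot: [-3.124, -0.004, 0.123]
ft_force: [2.1, 1.2, -2.6]
grip_width: 0.0193
```

Emit:
{"name": "jog_arm", "arguments": {"moves": [[0,-0.0115,-0.0036,0,0],[0,-0.023,-0.0072,0,0],[0,-0.0345,-0.011,0,0],[0,-0.046,-0.0147,0,0],[0,-0.0575,-0.0184,0,0]]}}

```text
clock: 8.73
eef_pos: [0.4927, 0.0212, 0.0318]
tcp_rot: [-3.124, -0.004, 0.123]
ft_force: [1.9, 0.7, -3.0]
grip_width: 0.0193
```

Emit:
{"name": "jog_arm", "arguments": {"moves": [[0,-0.0115,-0.0036,0,0],[0,-0.022,-0.007,0,0],[0,-0.031,-0.01,0,0],[0,-0.039,-0.0125,0,0],[0,-0.046,-0.0148,0,0]]}}

```text
clock: 9.15
eef_pos: [0.4785, 0.0239, 0.0318]
tcp_rot: [-3.124, -0.004, 0.123]
ft_force: [2.0, -0.4, -3.0]
grip_width: 0.0193
```

```bash
python3 look.py wrist w8; python3 look.py top t8; python3 -c "
import cv2;a=cv2.imread('pics/t8.png');cv2.imwrite('pics/t8c.png',cv2.resize(a[90:290,220:440],None,fx=3.5,fy=3,interpolation=2))"
```

```text
9.15 [0.4785 0.0239 0.0318] [-3.124  -0.0044  0.1225] [ 1.97 -0.41 -2.98] 0.019253995535348633
{'mtx': array([[425.22561804,   0.        , 321.34452072],
       [  0.        , 425.22561804, 241.10022951],
       [  0.        ,   0.        ,   1.        ]]), 'world_from_camera': array([[ 0.12295482,  0.94266968,  0.31025148,  0.5592913 ],
       [-0.99225645,  0.12231325,  0.02160095,  0.0304139 ],
       [-0.0175853 , -0.31050497,  0.95040908,  0.16489355],
       [ 0.        ,  0.        ,  0.        ,  1.        ]])}
9.2 [0.478  0.024  0.0318] [-3.1239 -0.0039  0.1226] [ 0.89  0.31 -0.86] 0.01930992744181539
```

View pics/t8c.png

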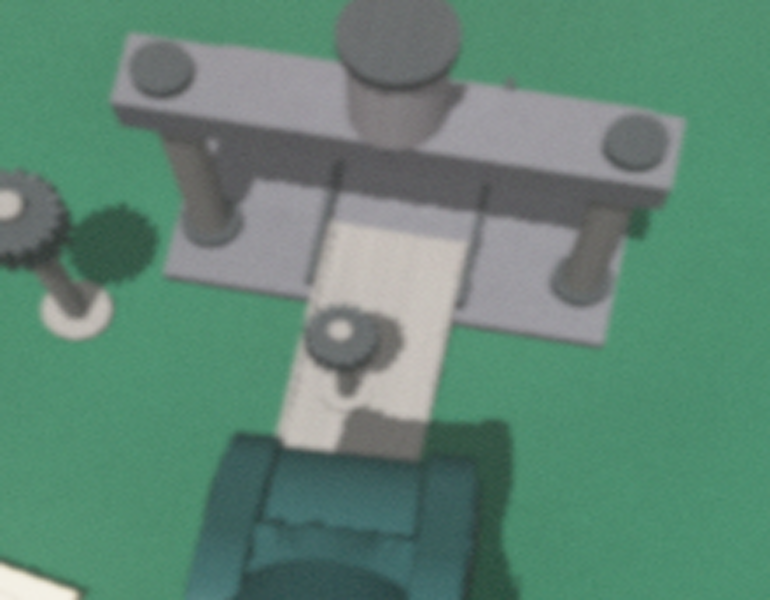

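View pics/w8.png

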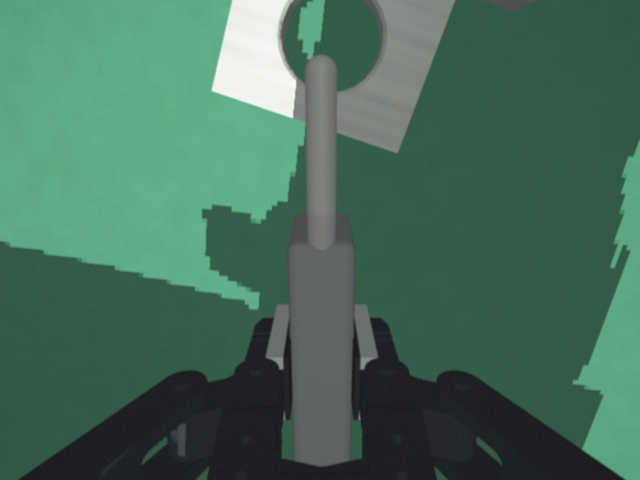

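```bash
python3 - <<'E'
from h import *
p,d,K,T=load("t8.npz"); th=-.1895; ex=np.array([np.cos(th),np.sin(th)])
O=np.array([.787,-.0095])
for n,(x,y),z in [("rear",(403,233),.028),("basefront",(387,311),.016),("foot",(347,401),.04)]:
    q=atz(K,T,220+(x+.5)/3.5-.5,90+(y+.5)/3-.5,z); print(n,q,(q[:2]-O)@ex)
p,d,K,T=load("w8.npz"); q=atz(K,T,334,36,.028); print("hole",q,(q[:2]-O)@ex)
E
```

```text
rear [ 0.8014959  -0.01424756  0.028     ] 0.015130690648113768
basefront [ 0.7375546  -0.00295027  0.016     ] -0.04979401307828099
foot [0.65509035 0.02460841 0.04      ] -0.13597319957413442
hole [0.57770899 0.03139187 0.028     ] -0.21324710760522853
```

Emit:
{"name": "jog_arm", "arguments": {"moves": [[0,-0.0055,-0.0018,0,0],[0,-0.0115,-0.0036,0,0],[0,-0.019,-0.006,0,0],[0,-0.0265,-0.0084,0,0],[0,-0.034,-0.0108,0,0]]}}

```text
clock: 9.67
eef_pos: [0.468, 0.0258, 0.0318]
tcp_rot: [-3.124, -0.004, 0.122]
ft_force: [1.5, -0.5, -2.0]
grip_width: 0.0191
```

Emit:
{"name": "jog_arm", "arguments": {"moves": [[0,-0.006,-0.0019,0,0],[0,-0.012,-0.0038,0,0],[0,-0.0175,-0.0056,0,0],[0,-0.0225,-0.0072,0,0],[0,-0.0275,-0.0088,0,0]]}}

```text
clock: 10.08
eef_pos: [0.4596, 0.0275, 0.0319]
tcp_rot: [-3.124, -0.004, 0.122]
ft_force: [2.4, -0.2, -1.8]
grip_width: 0.0189
```

Emit:
{"name": "jog_arm", "arguments": {"moves": [[0,-0.004,-0.0013,0,0],[0,-0.0075,-0.0024,0,0],[0,-0.011,-0.0035,0,0],[0,-0.0145,-0.0046,0,0],[0,-0.018,-0.0057,0,0]]}}

```text
clock: 10.5
eef_pos: [0.4544, 0.0285, 0.0319]
tcp_rot: [-3.124, -0.005, 0.123]
ft_force: [8.6, -0.4, -3.4]
grip_width: 0.0188
```

Emit:
{"name": "jog_arm", "arguments": {"moves": [[0,-0.002,-0.0006,0,0],[0,-0.004,-0.0012,0,0],[0,-0.005,-0.0016,0,0]]}}

```text
clock: 10.75
eef_pos: [0.4542, 0.0285, 0.0323]
tcp_rot: [-3.125, -0.007, 0.122]
ft_force: [11.1, -0.9, -5.8]
grip_width: 0.019
```

Emit:
{"name": "jog_arm", "arguments": {"moves": [[0,0.006,0.002,0,0],[0,0.014,0.0045,0,0],[0,0.024,0.0076,0,0],[0,0.033,0.0105,0,0],[0,0.036,0.0115,0,0]]}}

```text
clock: 11.17
eef_pos: [0.4641, 0.0266, 0.0318]
tcp_rot: [-3.124, -0.004, 0.123]
ft_force: [-0.0, -0.8, -0.8]
grip_width: 0.0189
```

```bash
python3 look.py wrist w9; python3 - <<'E'
from h import *
p,d,K,T=load("w9.npz")
E
```

```text
11.1667 [0.4641 0.0266 0.0318] [-3.124  -0.0043  0.1225] [-0.02 -0.81 -0.78] 0.01894354511794795
{'mtx': array([[425.22561804,   0.        , 321.34452072],
       [  0.        , 425.22561804, 241.10022951],
       [  0.        ,   0.        ,   1.        ]]), 'world_from_camera': array([[ 0.12291278,  0.94263514,  0.31037308,  0.54491979],
       [-0.9922616 ,  0.12227158,  0.02160026,  0.03307894],
       [-0.01758864, -0.31062623,  0.95036939,  0.16481036],
       [ 0.        ,  0.        ,  0.        ,  1.        ]])}
```

View pics/w9.png

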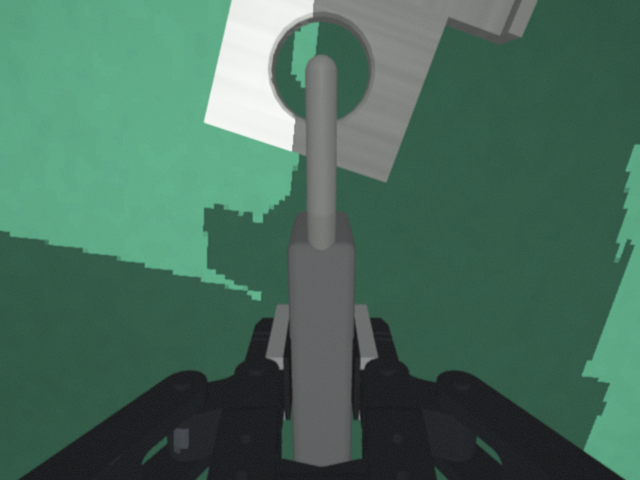

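Emit:
{"name": "jog_arm", "arguments": {"moves": [[0,0,0,-0.03,0],[0,0,0,-0.08,0],[0,0,0,-0.14,0],[0,0,0,-0.17,0],[0,0,0,-0.18,0]]}}

```text
clock: 11.63
eef_pos: [0.4643, 0.0256, 0.087]
tcp_rot: [-3.124, -0.006, 0.123]
ft_force: [0.6, -0.5, -0.9]
grip_width: 0.0193
```

Emit:
{"name": "jog_arm", "arguments": {"moves": [[0,-0.02,0.06,-0.02,0],[0,-0.05,0.18,-0.02,0],[0,-0.08,0.31,-0.02,0],[0,-0.11,0.44,-0.02,0],[0,-0.126,0.55,-0.02,0]]}}

```text
clock: 12.05
eef_pos: [0.4452, -0.1448, 0.0882]
tcp_rot: [-3.124, -0.004, 0.122]
ft_force: [0.9, -0.1, -1.5]
grip_width: 0.0193
```

Emit:
{"name": "jog_arm", "arguments": {"moves": [[0,0,0.08,0.05,0],[0,0,0.1,0.12,0],[0,0,0.1,0.18,0],[0,0,0.1,0.19,0]]}}

```text
clock: 12.38
eef_pos: [0.4484, -0.1712, 0.0283]
tcp_rot: [-3.121, -0.001, 0.121]
ft_force: [-0.4, 1.1, -1.5]
grip_width: 0.0189
```

```bash
python3 look.py top t10; python3 -c "
import cv2;a=cv2.imread('pics/t10.png');cv2.imwrite('pics/t10c.png',a[80:480,100:560])"
```

```text
12.3833 [ 0.4484 -0.1712  0.0283] [-3.1213e+00 -1.1000e-03  1.2110e-01] [-0.44  1.09 -1.48] 0.018935256480481586
```

View pics/t10c.png

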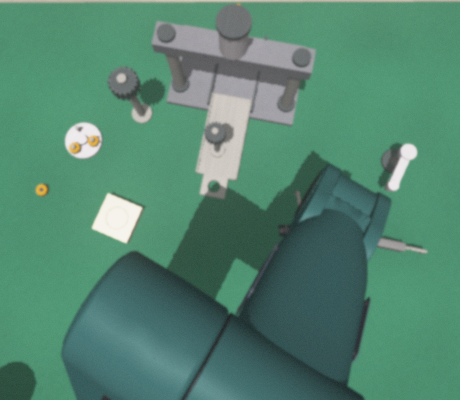

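Emit:
{"name": "jog_arm", "arguments": {"moves": [[0,0,0,0.01,0],[0,0,0,0.017,0],[0,0,0,0.02,0],[0,0,0,0.022,0]]}}

```text
clock: 12.77
eef_pos: [0.4504, -0.1713, 0.0251]
tcp_rot: [-3.125, -0.005, 0.123]
ft_force: [0.1, 0.1, -1.7]
grip_width: 0.0189
```

Emit:
{"name": "jog_arm", "arguments": {"moves": [[0,0,0,0.004,0],[0,0,0,0.008,0],[0,0,0,0.01,0],[0,0,0,0.01,0]]}}

```text
clock: 13.1
eef_pos: [0.4503, -0.1714, 0.0219]
tcp_rot: [-3.124, -0.005, 0.123]
ft_force: [-0.3, 1.1, 2.2]
grip_width: 0.0189
```

Emit:
{"name": "jog_arm", "arguments": {"moves": [[0.15,0,0,0.002,0],[0.3,0,0,0.002,0],[0.7,0,0,0.002,0],[0.8,0,0,0.002,0],[0.8,0,0,0.002,0]]}}

```text
clock: 13.52
eef_pos: [0.4501, -0.1714, 0.021]
tcp_rot: [-3.124, -0.004, 0.122]
ft_force: [-0.5, 0.0, -0.6]
grip_width: 0.0613
```

Emit:
{"name": "jog_arm", "arguments": {"moves": [[0.8,0,0,-0.05,0],[0.8,0,0,-0.2,0],[0.8,0,0,-0.35,0],[0.8,0,0,-0.5,0],[0.8,0,0,-0.6,0]]}}

```text
clock: 13.93
eef_pos: [0.4493, -0.1744, 0.2033]
tcp_rot: [-3.124, -0.005, 0.123]
ft_force: [1.4, -0.8, -0.5]
grip_width: 0.0684
```

```bash
python3 look.py wrist w11
```

```text
13.9333 [ 0.4493 -0.1744  0.2033] [-3.1241 -0.0047  0.1225] [ 1.4  -0.81 -0.53] 0.0683828970635279
{'mtx': array([[425.22561804,   0.        , 321.34452072],
       [  0.        , 425.22561804, 241.10022951],
       [  0.        ,   0.        ,   1.        ]]), 'world_from_camera': array([[ 0.12295917,  0.94275157,  0.31000084,  0.53002292],
       [-0.99225943,  0.12226079,  0.02176073, -0.1678269 ],
       [-0.01738598, -0.31027694,  0.95048722,  0.33640882],
       [ 0.        ,  0.        ,  0.        ,  1.        ]])}
```

View pics/w11.png

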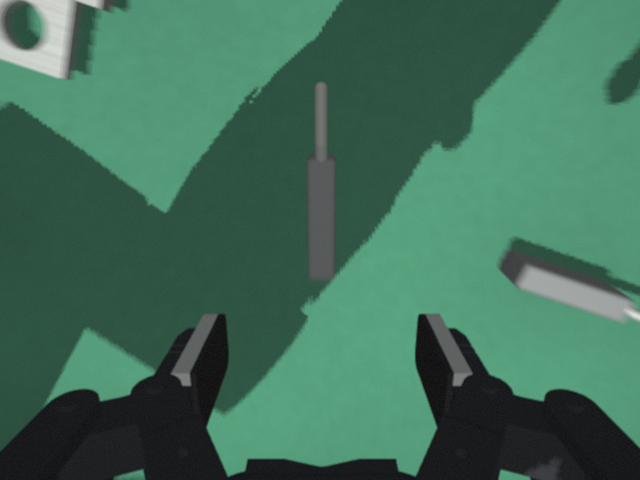

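Emit:
{"name": "jog_arm", "arguments": {"moves": [[0.8,0.02,-0.02,-0.08,-0.05],[0.8,0.08,-0.1,-0.18,-0.13],[0.8,0.15,-0.2,-0.27,-0.2],[0.8,0.22,-0.3,-0.33,-0.27],[0.8,0.28,-0.38,-0.36,-0.34]]}}

```text
clock: 14.4
eef_pos: [0.5198, -0.0516, 0.3137]
tcp_rot: [-3.131, -0.015, 0.661]
ft_force: [0.9, -0.6, -0.0]
grip_width: 0.0683
```

```bash
python3 rel.py .55 -.01 .31 .8
```

```text
14.4 [ 0.5198 -0.0516  0.3137] 0.6614 [ 0.86 -0.63 -0.04] 0.0683
units [ 0.1648 -0.0476  0.0125] -0.0882
```

Emit:
{"name": "jog_arm", "arguments": {"moves": [[1,0.08,-0.025,0.01,-0.05],[1,0.14,-0.045,0.01,-0.088],[1,0.16,-0.048,0.01,-0.088],[1,0.16,-0.048,0.01,-0.088]]}}

```text
clock: 14.73
eef_pos: [0.5486, -0.0116, 0.3086]
tcp_rot: [-3.13, -0.014, 0.795]
ft_force: [0.0, -0.9, 0.1]
grip_width: 0.0854
```

```bash
python3 look.py wrist w12;  python3 look.py top t12;python3 -c "
import cv2;a=cv2.imread('pics/t12.png');cv2.imwrite('pics/t12c.png',a[80:480,100:560])"
```

```text
14.7333 [ 0.5486 -0.0116  0.3086] [-3.13  -0.014  0.795] [ 0.05 -0.94  0.15] 0.08542749011888548
{'mtx': array([[425.22561804,   0.        , 321.34452072],
       [  0.        , 425.22561804, 241.10022951],
       [  0.        ,   0.        ,   1.        ]]), 'world_from_camera': array([[ 0.71445341,  0.66465133,  0.21862051,  0.60582329],
       [-0.69959238,  0.68362353,  0.20791677,  0.0428872 ],
       [-0.01126197, -0.30149209,  0.95340216,  0.44248408],
       [ 0.        ,  0.        ,  0.        ,  1.        ]])}
14.7833 [ 0.5481 -0.0124  0.3088] [-3.13   -0.0138  0.7938] [-0.7   0.49  0.16] 0.08519197193061799
```

View pics/w12.png

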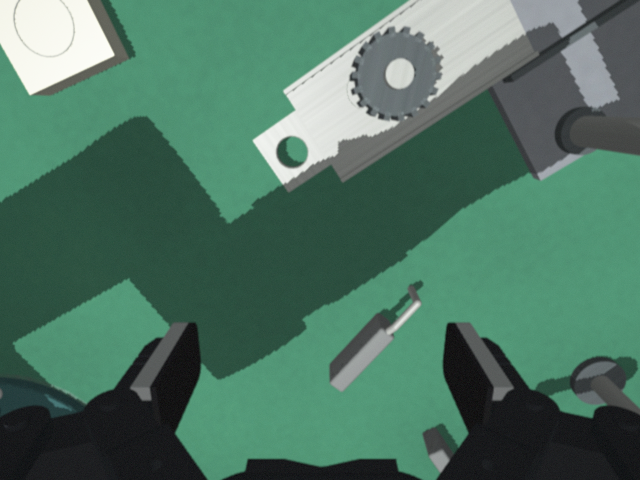

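View pics/t12c.png

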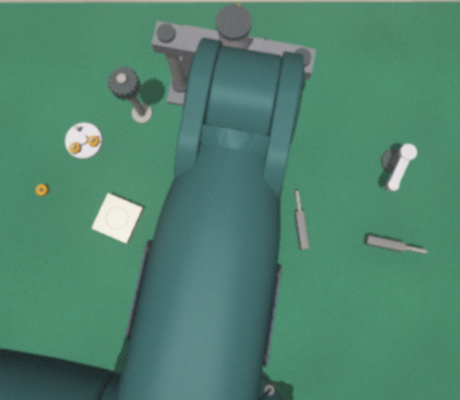

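```bash
python3 - <<'E'
from h import *
p,d,K,T=load("w12.npz"); th=-.1895; ex=np.array([np.cos(th),np.sin(th)]);O=np.array([.787,-.0095])
ey=np.array([-ex[1],ex[0]])
for n,u,v,z in [("gear",396,73,.206),("shaft",400,73,.216),("hole",291.5,152,.028)]:
    q=atz(K,T,u,v,z); print(n,q,(q[:2]-O)@ex,(q[:2]-O)@ey)
c=cloud(d,K,T); print(c[73,400],c[73,370],c[90,330])
cv2.imwrite("pics/w12c.png",cv2.resize(p[10:140,330:460,::-1],None,fx=4.5,fy=4.5,interpolation=cv2.INTER_CUBIC))
E
python3 rel.py
```

```text
gear [0.6431399  0.02957451 0.206     ] -0.14864518167037755 0.0112763991646542
shaft [0.64297477 0.0287518  0.216     ] -0.14865238279372078 0.010437312732277559
hole [0.55298339 0.03653324 0.028     ] -0.2384985570557433 0.0011279649259099828
[0.6429751  0.02875167 0.21599794] [0.63354121 0.03898625 0.20602224] [0.61831286 0.05096555 0.02976201]
14.8333 [ 0.5478 -0.0129  0.3089] 0.7931 [ 0.36 -0.4  -0.2 ] 0.0854
```

View pics/w12c.png

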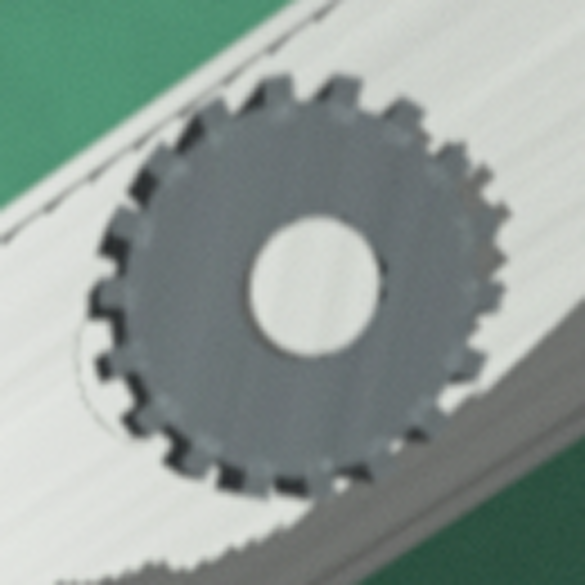

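```bash
python3 - <<'E'
from h import *
p,d,K,T=load("w12.npz"); c=cloud(d,K,T)
q=c[20:130,340:450].reshape(-1,3)
g=q[(q[:,2]>.200)&(q[:,2]<.211)]; A=np.c_[g[:,:2],np.ones(len(g))]; print(len(g),np.linalg.lstsq(A,g[:,2],rcond=None)[0], g[:,2].std())
(x,y),r=cv2.minEnclosingCircle((g[:,:2]*1000).astype(np.float32)); print(x,y,r)
s=q[q[:,2]>.212]; (x,y),r=cv2.minEnclosingCircle((s[:,:2]*1000).astype(np.float32)); print(x,y,r,s.mean(0))
f=q[(q[:,2]<.05)&(q[:,2]>.031)]; print(len(f))
E
```

```text
5305 [ 0.00519633 -0.00428796  0.20384597] 0.0010546067047184362
642.6015625 28.929758071899414 23.16887664794922
627.276611328125 34.27663803100586 23.11692237854004 [0.63959087 0.03013279 0.23376138]
744
```

```bash
python3 rel.py .6428 .0290 .28 .79
```

```text
14.8333 [ 0.5478 -0.0129  0.3089] 0.7931 [ 0.36 -0.4  -0.2 ] 0.0854
units [0.3218 0.1276 0.0964] 0.002
```

Emit:
{"name": "jog_arm", "arguments": {"moves": [[1,0.07,0.03,0.02,0],[1,0.18,0.07,0.06,0],[1,0.27,0.11,0.08,0],[1,0.31,0.124,0.09,0],[1,0.322,0.128,0.09,0]]}}

```text
clock: 15.25
eef_pos: [0.6442, 0.0296, 0.2815]
tcp_rot: [-3.129, -0.013, 0.793]
ft_force: [-0.4, -0.4, 0.6]
grip_width: 0.0853
```

```bash
python3 look.py wrist w13; python3 rel.py .6428 .0290 .184 .79
```

```text
15.25 [0.6442 0.0296 0.2815] [-3.129  -0.0131  0.7931] [-0.43 -0.38  0.64] 0.0852895363696021
{'mtx': array([[425.22561804,   0.        , 321.34452072],
       [  0.        , 425.22561804, 241.10022951],
       [  0.        ,   0.        ,   1.        ]]), 'world_from_camera': array([[ 0.71303993,  0.66561063,  0.22031014,  0.70162892],
       [-0.70101669,  0.68230318,  0.20745592,  0.08393697],
       [-0.01223344, -0.30236544,  0.95311357,  0.41526461],
       [ 0.        ,  0.        ,  0.        ,  1.        ]])}
15.3 [0.6437 0.0295 0.2822] 0.7933 [-1.58 -0.85  0.01] 0.0849
units [-0.0034 -0.001   0.3274] 0.0021
```

View pics/w13.png

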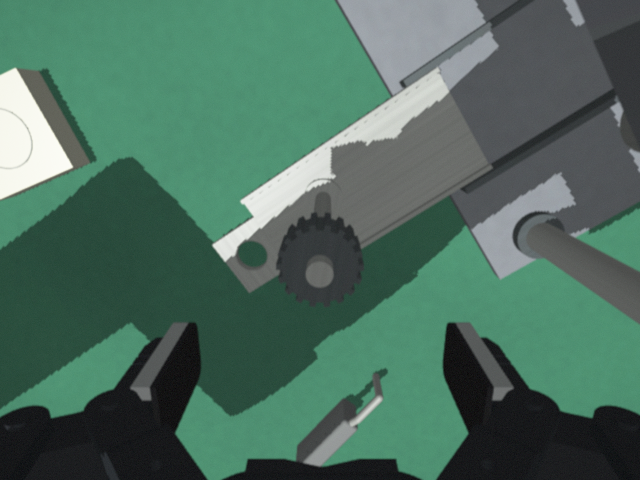

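Emit:
{"name": "jog_arm", "arguments": {"moves": [[1,-0.003,0.001,0.05,0],[1,-0.005,0.002,0.13,0],[1,-0.007,0.003,0.21,0],[1,-0.008,0.003,0.28,0],[1,-0.008,0.003,0.32,0]]}}

```text
clock: 15.72
eef_pos: [0.6406, 0.0282, 0.1858]
tcp_rot: [-3.129, -0.013, 0.793]
ft_force: [-0.7, -0.9, 0.8]
grip_width: 0.0854
```

Emit:
{"name": "jog_arm", "arguments": {"moves": [[1,0,0,0.007,0]]}}

```text
clock: 15.8
eef_pos: [0.6405, 0.0284, 0.1837]
tcp_rot: [-3.129, -0.013, 0.793]
ft_force: [0.2, 0.3, -0.6]
grip_width: 0.085
```

```bash
python3 look.py wrist w14; python3 rel.py .6428 .0290 .184 .79
```

```text
15.8 [0.6405 0.0284 0.1837] [-3.1286 -0.0126  0.7928] [ 0.18  0.32 -0.64] 0.08503876180397427
{'mtx': array([[425.22561804,   0.        , 321.34452072],
       [  0.        , 425.22561804, 241.10022951],
       [  0.        ,   0.        ,   1.        ]]), 'world_from_camera': array([[ 0.71291032,  0.66552936,  0.22097411,  0.69807828],
       [-0.70114152,  0.68215518,  0.20752081,  0.08273542],
       [-0.01262744, -0.30287785,  0.95294572,  0.31741868],
       [ 0.        ,  0.        ,  0.        ,  1.        ]])}
15.85 [0.6411 0.0285 0.1847] 0.7931 [-0.52  0.32 -0.49] 0.0853
units [0.0051 0.003  0.0025] 0.002
```

View pics/w14.png

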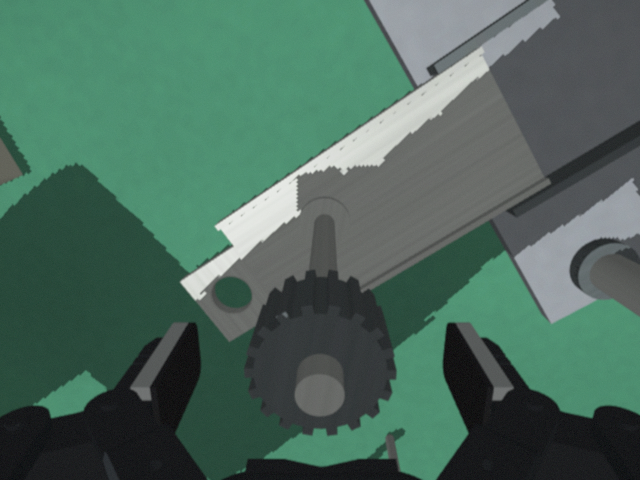

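Emit:
{"name": "jog_arm", "arguments": {"moves": [[0.7,0.004,0.002,0.001,0],[0.6,0.004,0.002,0.001,0],[0.5,0.004,0.002,0.001,0],[0.4,0.004,0.002,0.001,0],[0.3,0.004,0.002,0.001,0]], "grip_force": 60}}

```text
clock: 16.27
eef_pos: [0.6442, 0.0299, 0.1861]
tcp_rot: [-3.132, -0.016, 0.795]
ft_force: [-0.6, 0.5, 7.2]
grip_width: 0.0447
```

Emit:
{"name": "jog_arm", "arguments": {"moves": [[0.2,0,0,0,0],[0.1,0,0,0,0],[0,0,0,0,0]]}}

```text
clock: 16.52
eef_pos: [0.6442, 0.03, 0.1861]
tcp_rot: [-3.132, -0.016, 0.795]
ft_force: [-0.5, 0.8, 6.8]
grip_width: 0.0446
```

```bash
python3 look.py wrist w15; python3 rel.py
```

```text
16.5167 [0.6442 0.03   0.1861] [-3.1322 -0.0159  0.7948] [-0.54  0.82  6.83] 0.04458078430517214
{'mtx': array([[425.22561804,   0.        , 321.34452072],
       [  0.        , 425.22561804, 241.10022951],
       [  0.        ,   0.        ,   1.        ]]), 'world_from_camera': array([[ 0.71432902,  0.66565664,  0.21595203,  0.70105717],
       [-0.69975211,  0.68338034,  0.20817854,  0.0844582 ],
       [-0.00900194, -0.29982086,  0.95395305,  0.32003416],
       [ 0.        ,  0.        ,  0.        ,  1.        ]])}
16.5667 [0.6442 0.03   0.186 ] 0.7948 [-0.95 -0.03  8.14] 0.0448
```

View pics/w15.png

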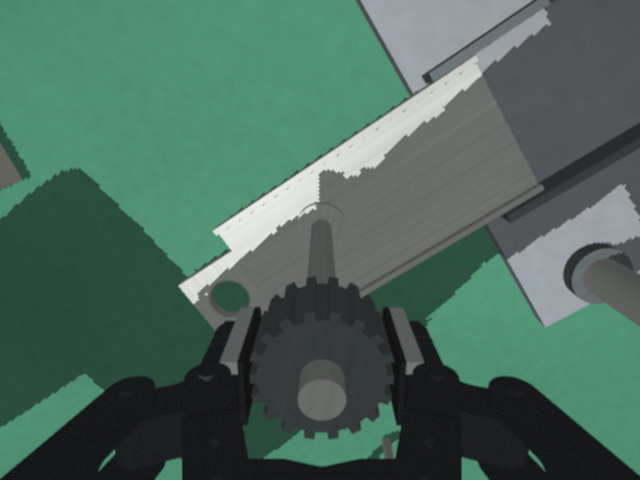

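Emit:
{"name": "jog_arm", "arguments": {"moves": [[0,0,0,-0.01,0],[0,0,0,-0.03,0],[0,0,0,-0.07,0],[0,0,0,-0.12,0],[0,0,0,-0.16,0]]}}

```text
clock: 16.98
eef_pos: [0.6434, 0.0291, 0.2337]
tcp_rot: [-3.13, -0.014, 0.795]
ft_force: [0.6, -0.1, -6.1]
grip_width: 0.0448
```

Emit:
{"name": "jog_arm", "arguments": {"moves": [[0,0,0,-0.03,0],[0,0,0,-0.04,0]]}}

```text
clock: 17.15
eef_pos: [0.6439, 0.0289, 0.2462]
tcp_rot: [-3.132, -0.015, 0.795]
ft_force: [0.6, -0.1, -5.7]
grip_width: 0.0443
```

```bash
python3 look.py scene s16; python3 look.py wrist w16; python3 rel.py .475 .2655 .25 .79; python3 -c "
import cv2;a=cv2.imread('pics/s16.png');cv2.imwrite('pics/s16c.png',cv2.resize(a[140:400,220:480],None,fx=2.3,fy=2.3,interpolation=2))"
```

```text
17.15 [0.6439 0.0289 0.2462] [-3.1317 -0.0153  0.7948] [ 0.63 -0.07 -5.68] 0.04431428388204445
17.2 [0.6439 0.0289 0.2458] [-3.1315 -0.0152  0.7948] [-1.16 -0.23 -4.92] 0.0445767263560891
{'mtx': array([[425.22561804,   0.        , 321.34452072],
       [  0.        , 425.22561804, 241.10022951],
       [  0.        ,   0.        ,   1.        ]]), 'world_from_camera': array([[ 0.71426118,  0.66543777,  0.21684914,  0.70083208],
       [-0.69981188,  0.68334572,  0.20809124,  0.08332796],
       [-0.00971116, -0.3003851 ,  0.95376857,  0.37977687],
       [ 0.        ,  0.        ,  0.        ,  1.        ]])}
17.25 [0.6437 0.0289 0.2449] 0.7947 [-0.47 -0.21 -6.43] 0.0443
units [ 0.1689 -0.9538 -0.0169] 0.003
```

View pics/s16c.png

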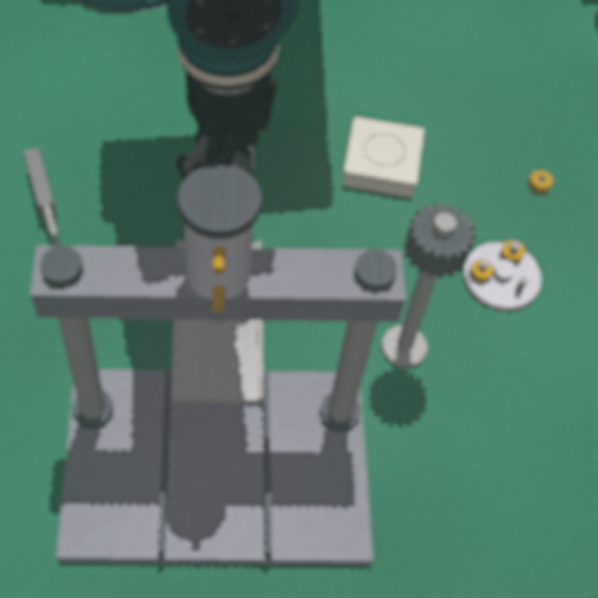

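View pics/w16.png

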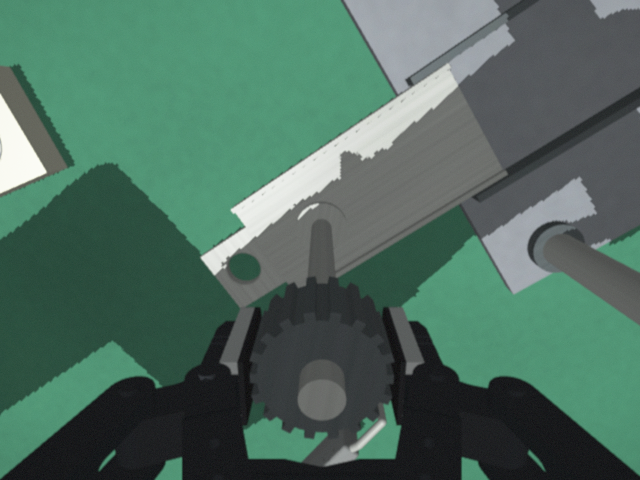

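```bash
python3 - <<'E'
from h import *
p,d,K,T=load("w12.npz"); print("ring w12",atz(K,T,44,22,.03))
p,d,K,T=load("scene0.npz"); cv2.imwrite("pics/blk.png",np.hstack([cv2.resize(p[180:235,355:420,::-1],(520,440),interpolation=2), cv2.resize(load("top0.npz")[0][262:332,183:253,::-1],(440,440),interpolation=2)])[:, :960][:, ::1])
c=cloud(d,K,T);m=np.zeros(d.shape,bool);m[180:235,355:420]=1;m&=(c[...,2]>.025)&(c[...,2]<.04);q=c[m];print("scene blk",q.mean(0),cv2.minAreaRect((q[:,:2]*1000).astype(np.float32)))
p,d,K,T=load("w16.npz");print("gear axis",atz(K,T,322,398,.2449+.188-.028-.156),atz(K,T,320,375,.1))
c=cloud(d,K,T);s=c[385:412,308:336].reshape(-1,3);print("shaft end",np.median(s,0))
g=c[330:345,262:380].reshape(-1,3);print("gear top z",np.median(g[:,2]))
E
```

```text
ring w12 [0.47768838 0.26782389 0.03      ]
scene blk [0.47645606 0.26464269 0.03130753] ((474.4434509277344, 265.1513977050781), (90.19557189941406, 98.47756958007812), 66.879150390625)
gear axis [0.62921307 0.01170436 0.2489    ] [ 0.5612454  -0.05378708  0.1       ]
shaft end [0.64442061 0.02713151 0.27691456]
gear top z 0.266840962853916
```

View pics/blk.png

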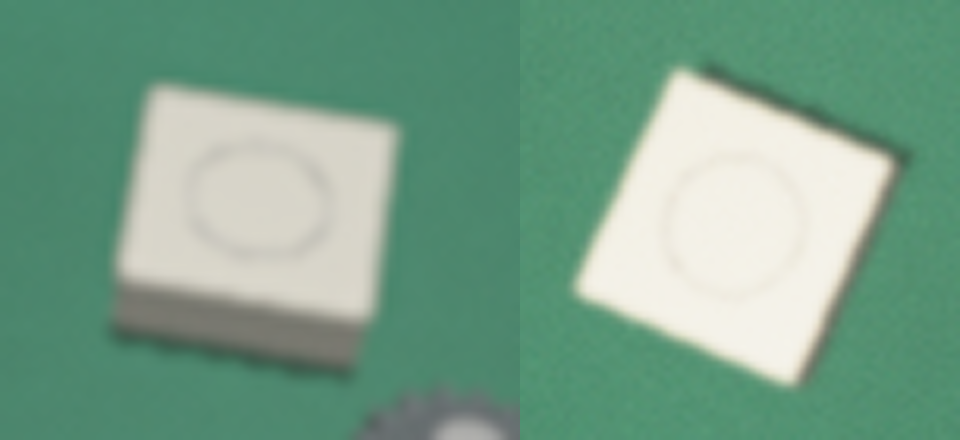

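Emit:
{"name": "jog_arm", "arguments": {"moves": [[0,0.005,-0.02,0,0],[0,0.012,-0.06,0,0],[0,0.022,-0.12,0,0],[0,0.035,-0.19,0,0],[0,0.048,-0.26,0,0]]}}

```text
clock: 17.67
eef_pos: [0.5965, 0.0951, 0.2451]
tcp_rot: [-3.129, -0.014, 0.795]
ft_force: [0.1, -0.6, -5.3]
grip_width: 0.0448
```

Emit:
{"name": "jog_arm", "arguments": {"moves": [[0,0.013,-0.07,0,0],[0,0.026,-0.14,0,0],[0,0.039,-0.21,0,0],[0,0.052,-0.28,0,0],[0,0.065,-0.35,0,0]]}}

```text
clock: 18.08
eef_pos: [0.5348, 0.1827, 0.2468]
tcp_rot: [-3.13, -0.014, 0.795]
ft_force: [0.4, -0.3, -5.9]
grip_width: 0.0442
```

```bash
python3 rel.py .4765 .266 .245 .79
```

```text
18.0833 [0.5348 0.1827 0.2468] 0.7952 [ 0.41 -0.3  -5.89] 0.0442
units [ 0.0622 -0.3331  0.0059] 0.0033
```

Emit:
{"name": "jog_arm", "arguments": {"moves": [[0,0.012,-0.065,0,0],[0,0.025,-0.13,0,0],[0,0.037,-0.2,0,0],[0,0.048,-0.26,0,0],[0,0.056,-0.3,0,0]]}}

```text
clock: 18.5
eef_pos: [0.482, 0.2579, 0.2482]
tcp_rot: [-3.13, -0.014, 0.796]
ft_force: [-0.1, -0.5, -6.9]
grip_width: 0.0451
```

Emit:
{"name": "jog_arm", "arguments": {"moves": [[0,0.003,-0.02,0,0],[0,0.005,-0.03,0,0],[0,0.005,-0.032,0,0]]}}

```text
clock: 18.75
eef_pos: [0.4782, 0.2642, 0.2485]
tcp_rot: [-3.131, -0.014, 0.795]
ft_force: [0.2, -0.2, -5.5]
grip_width: 0.0445
```

```bash
python3 look.py wrist w17;python3 look.py scene s17; python3 rel.py .4765 .266 .20 .79; python3 -c "
import cv2;a=cv2.imread('pics/s17.png');cv2.imwrite('pics/s17c.png',cv2.resize(a[100:280,300:480],None,fx=3.3,fy=3.3,interpolation=2))"
```

```text
18.75 [0.4782 0.2642 0.2485] [-3.1306 -0.0143  0.7952] [ 0.15 -0.24 -5.54] 0.04451379987270192
{'mtx': array([[425.22561804,   0.        , 321.34452072],
       [  0.        , 425.22561804, 241.10022951],
       [  0.        ,   0.        ,   1.        ]]), 'world_from_camera': array([[ 0.71455147,  0.66474455,  0.21801578,  0.5352954 ],
       [-0.69950211,  0.6836247 ,  0.20821641,  0.31870992],
       [-0.01063025, -0.30128383,  0.95347525,  0.38233241],
       [ 0.        ,  0.        ,  0.        ,  1.        ]])}
18.8 [0.4785 0.2639 0.2485] [-3.1307 -0.0143  0.7948] [ 0.43  0.69 -4.88] 0.044142573076460266
18.85 [0.4787 0.2637 0.2485] 0.7944 [ 1.2  -0.6  -6.42] 0.0441
units [ 0.0003 -0.0106  0.1616] 0.0028
```

View pics/w17.png

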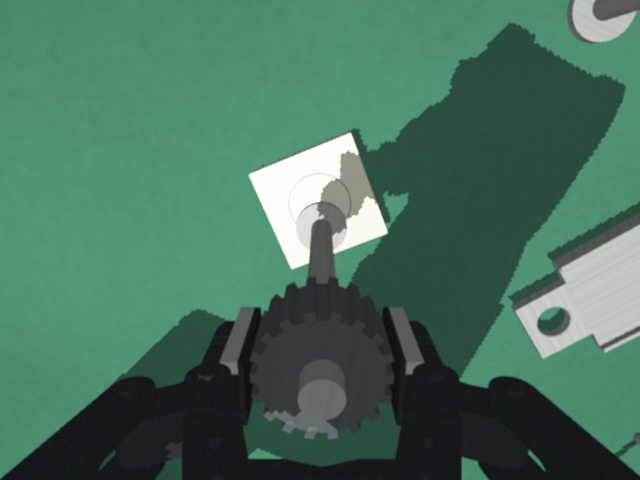

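View pics/s17c.png

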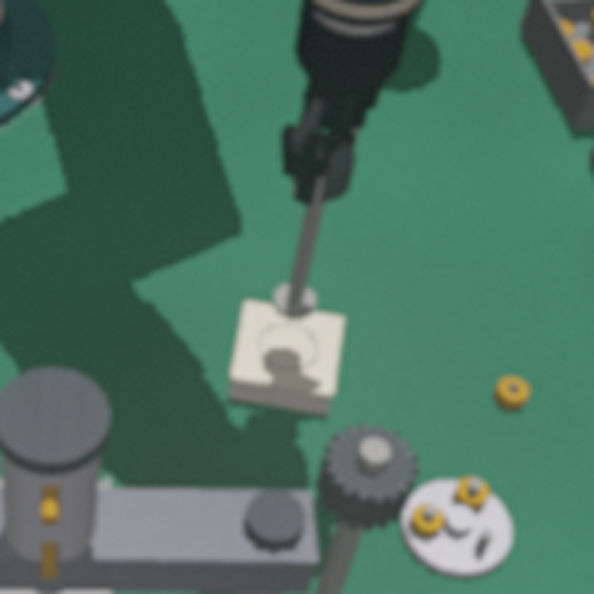

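```bash
python3 - <<'E'
from h import *
p,d,K,T=load("w17.npz")
print("ring",atz(K,T,320,204,.03),"blk corners",np.mean([atz(K,T,*q,.03) for q in [(249,175),(352,131),(387,232),(291,269)]],0))
for z in (.095,.1): print("foot",atz(K,T,321.5,228,z))
c=cloud(d,K,T);print(c[235,340],c[240,305],c[228,340], np.median(c[385:410,310:335].reshape(-1,3),0))
cv2.imwrite("pics/w17c.png",cv2.resize(p[120:290,240:400,::-1],None,fx=4,fy=3.5,interpolation=2))
E
```

```text
ring [0.47693682 0.26607572 0.03      ] blk corners [0.47685629 0.26644109 0.03      ]
foot [0.47641934 0.26277773 0.095     ]
foot [0.47744387 0.26375103 0.1       ]
[0.48279616 0.25080831 0.09831543] [0.46234976 0.26497634 0.09689362] [0.48590622 0.25396906 0.09607296] [0.47922487 0.26263593 0.27958427]
```

View pics/w17c.png

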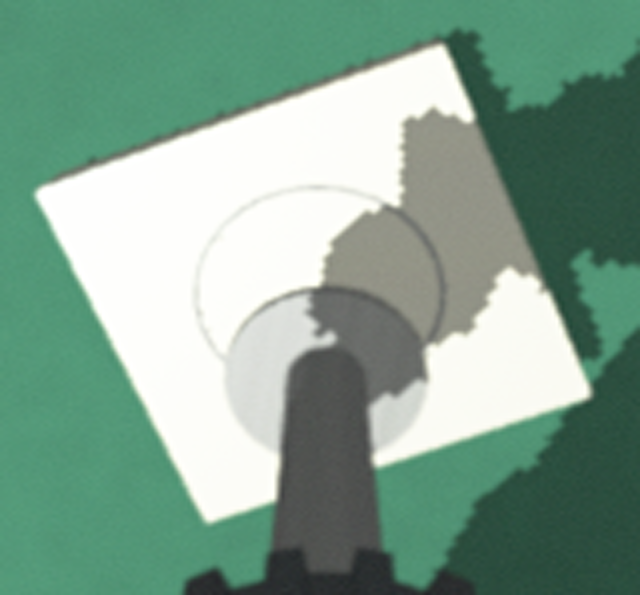

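Emit:
{"name": "jog_arm", "arguments": {"moves": [[0,0.002,-0.002,0.02,0],[0,0.004,-0.004,0.06,0],[0,0.005,-0.005,0.11,0],[0,0.005,-0.005,0.15,0],[0,0.005,-0.005,0.17,0]]}}

```text
clock: 19.27
eef_pos: [0.4782, 0.2665, 0.1957]
tcp_rot: [-3.13, -0.012, 0.794]
ft_force: [0.8, 0.6, -5.7]
grip_width: 0.0443
```

Emit:
{"name": "jog_arm", "arguments": {"moves": [[0,0,0,0.006,0],[0,0,0,0.01,0],[0,0,0,0.013,0],[0,0,0,0.015,0],[0,0,0,0.015,0]]}}

```text
clock: 19.68
eef_pos: [0.4788, 0.2672, 0.1935]
tcp_rot: [-3.131, -0.015, 0.795]
ft_force: [-0.7, -0.0, -6.5]
grip_width: 0.0441
```

```bash
python3 look.py wrist w18; python3 - <<'E'
from h import *
p,d,K,T=load("w18.npz"); c=cloud(d,K,T); print(np.median(c[385:410,310:335].reshape(-1,3),0))
cv2.imwrite("pics/w18c.png",cv2.resize(p[100:290,220:420,::-1],None,fx=3.5,fy=3,interpolation=2))
E
```

```text
19.6833 [0.4788 0.2672 0.1935] [-3.1309 -0.0151  0.7947] [-0.68 -0.02 -6.51] 0.04411960872716575
{'mtx': array([[425.22561804,   0.        , 321.34452072],
       [  0.        , 425.22561804, 241.10022951],
       [  0.        ,   0.        ,   1.        ]]), 'world_from_camera': array([[ 0.71422457,  0.66529027,  0.21742153,  0.53578737],
       [-0.69983957,  0.68342456,  0.20773891,  0.32164523],
       [-0.01038454, -0.30053242,  0.95371506,  0.32741971],
       [ 0.        ,  0.        ,  0.        ,  1.        ]])}
[0.47970967 0.26565337 0.22457874]
```

View pics/w18c.png

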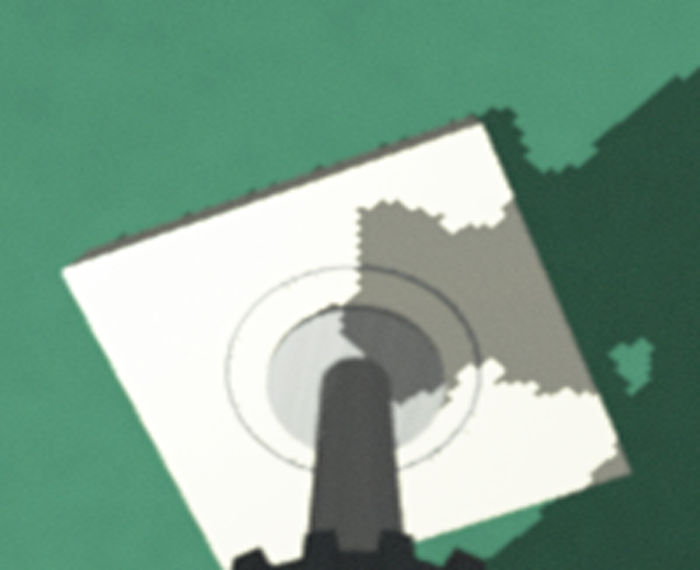

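```bash
python3 - <<'E'
from h import *
p,d,K,T=load("w18.npz"); print(atz(K,T,321.7,226.7,.0425),atz(K,T,320.9,222.7,.03))
E
```

```text
[0.47835584 0.2669079  0.0425    ] [0.47752233 0.26705539 0.03      ]
```

Emit:
{"name": "jog_arm", "arguments": {"moves": [[0,0,0,0.005,0],[0,0,0,0.01,0],[0,0,0,0.014,0],[0,0,0,0.017,0],[0,0,0,0.018,0]]}}

```text
clock: 20.15
eef_pos: [0.4787, 0.2675, 0.1881]
tcp_rot: [-3.131, -0.015, 0.795]
ft_force: [-1.2, 1.0, 4.2]
grip_width: 0.0443
```

Emit:
{"name": "jog_arm", "arguments": {"moves": [[0.52,0,0,-0.002,0],[0.54,0,0,-0.002,0],[0.56,0,0,-0.002,0],[0.58,0,0,-0.002,0],[0.62,0,0,-0.002,0]], "grip_force": 20}}

```text
clock: 20.57
eef_pos: [0.4787, 0.2673, 0.1885]
tcp_rot: [-3.131, -0.015, 0.795]
ft_force: [-0.0, 0.1, 0.1]
grip_width: 0.0527
```

Emit:
{"name": "jog_arm", "arguments": {"moves": [[0.7,0,0,0,0],[0.8,0,0,0,0],[0.9,0,0,0,0],[1,0,0,0,0],[1,0,0,0,0]]}}

```text
clock: 20.98
eef_pos: [0.4786, 0.2673, 0.1883]
tcp_rot: [-3.131, -0.014, 0.795]
ft_force: [-0.2, 0.2, 0.2]
grip_width: 0.0851
```

```bash
python3 look.py wrist w19
```

```text
20.9833 [0.4786 0.2673 0.1883] [-3.1306 -0.0145  0.7947] [-0.17  0.23  0.25] 0.08506303965525659
{'mtx': array([[425.22561804,   0.        , 321.34452072],
       [  0.        , 425.22561804, 241.10022951],
       [  0.        ,   0.        ,   1.        ]]), 'world_from_camera': array([[ 0.71425259,  0.66507023,  0.2180019 ,  0.53566515],
       [-0.69980678,  0.68338724,  0.207972  ,  0.32172527],
       [-0.01066373, -0.30110375,  0.95353176,  0.32221586],
       [ 0.        ,  0.        ,  0.        ,  1.        ]])}
```

View pics/w19.png

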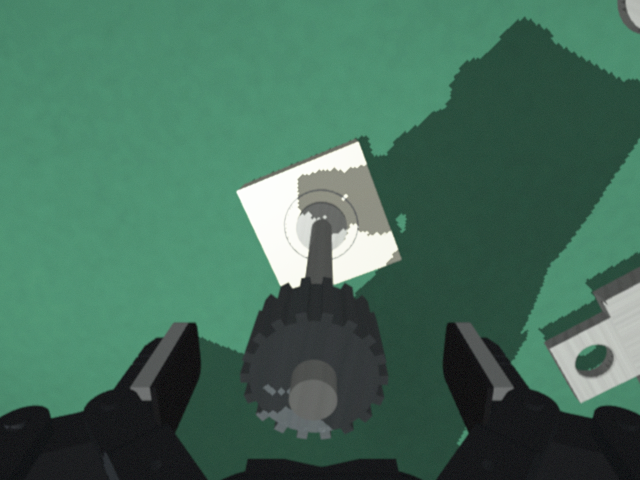

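Emit:
{"name": "jog_arm", "arguments": {"moves": [[1,0,0,-0.03,0],[1,0,0,-0.1,0],[1,0,0,-0.2,0],[1,0,0,-0.3,0],[1,0,0,-0.38,0]]}}

```text
clock: 21.45
eef_pos: [0.4782, 0.2652, 0.3052]
tcp_rot: [-3.131, -0.016, 0.795]
ft_force: [0.9, 0.2, 0.4]
grip_width: 0.0854
```

Emit:
{"name": "jog_arm", "arguments": {"moves": [[1,-0.08,0,-0.04,0],[1,-0.2,0,-0.04,0],[1,-0.3,0,-0.04,0],[1,-0.38,0,-0.04,0],[1,-0.4,0,-0.04,0]]}}

```text
clock: 21.87
eef_pos: [0.3919, 0.1777, 0.3138]
tcp_rot: [-3.131, -0.015, 0.794]
ft_force: [0.3, 0.3, 0.8]
grip_width: 0.0853
```

```bash
for n in wrist top scene; do python3 look.py $n ${n}20|head -1; done
```

```text
21.8667 [0.3919 0.1777 0.3138] [-3.1312 -0.015   0.794 ] [0.29 0.25 0.81] 0.08532470991441883
21.9167 [0.3926 0.1781 0.3138] [-3.1314 -0.0154  0.7937] [0.37 1.18 1.7 ] 0.08522917687910185
21.9667 [0.3938 0.1789 0.3136] [-3.1314 -0.0157  0.7937] [ 0.75 -0.09 -0.36] 0.08531139090057822
```

View pics/wrist20.png

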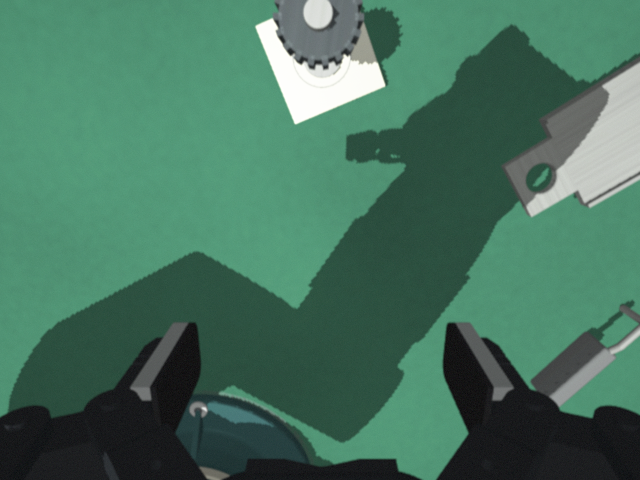

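View pics/top20.png

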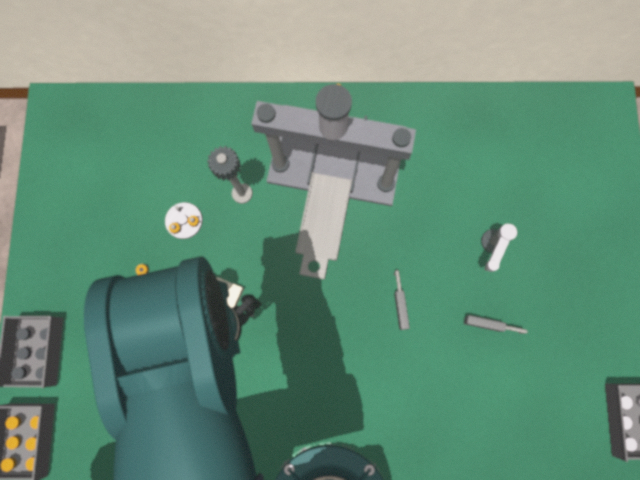

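View pics/scene20.png

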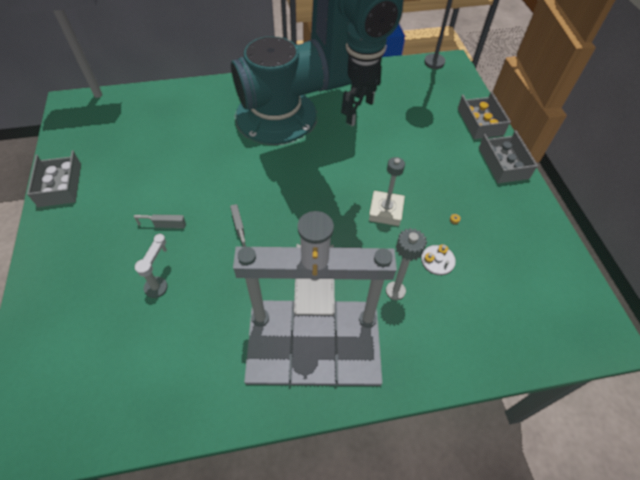

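```bash
python3 - <<'E'
from h import *
th=-.1895; ex=np.array([np.cos(th),np.sin(th)]);O=np.array([.787,-.0095])
p,d,K,T=load("wrist20.npz"); h=atz(K,T,541,177,.028); print("hole",h,(h[:2]-O)@ex)
print("shaft top",atz(K,T,319,12,.218))
p,d,K,T=load("top20.npz"); h=atz(K,T,313.8,267,.028); print("hole top",h,(h[:2]-O)@ex)
p,d,K,T=load("scene20.npz"); print("shaft top scene",atz(K,T,396,163,.218),"foot",atz(K,T,388,206,.035))
E
```

```text
hole [0.5541424  0.03705963 0.028     ] -0.23745945181131678
shaft top [0.47722164 0.26587209 0.218     ]
hole top [0.55004275 0.03621573 0.028     ] -0.24132674510179397
shaft top scene [0.48397379 0.261954   0.218     ] foot [0.48279436 0.26738069 0.035     ]
```

Tray at about −0.24 (hole), which matches the stop; the arbor stands over the ring centre. Handing in.

```bash
python3 -c "
from bench import manip
print(manip.sign_off())"
```

```text
the job is handed in; nothing more can be done
None
```

The job is done and handed in at about 22 s of the 72 s. I drew the tray out with the left-most hook and laid the hook back on the worktop. I then lifted the smaller arbor off by its gear and set it on the white block.

**Tray:** I pulled at about 43 mm/s and slowed to about 13 mm/s before the stop. There the force rose from about 2 N to 11 N and the motion ended. The last pictures put the finger hole at press x −237 mm (wrist camera) and −241 mm (top camera), against −240 mm at the stop. The gripper never touched the tray.

**Arbor:** It stayed upright on the tray. It now stands upright and free on the block. The wrist camera put the foot's centre within 1 mm of the ring's centre just before set-down, and the shaft end within 1 mm afterwards. The scene camera puts it several mm off (shaft end about 8 mm, foot about 6 mm). I trusted the wrist camera, because my scene readings were coarse single-pixel picks.

**Other parts:** Nothing else appears to have moved in the last pictures; I judged this by eye.

**One slip:** While lining up the hook, the last joint ran up to its range limit (read 3.1404 against 3.14). I turned away at once and used another hook angle. This left the tool tilted about 1 degree for the rest of the job, and I saw no effect on the result.

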